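# Weigh a wound coil on the bench beam scale

### The arm

A 6-joint arm with a two-finger parallel gripper is mounted at the origin on the work surface. World frame = base frame: x ahead of the robot, y to its left, z up, the work surface at z = 0. Lengths are in mm, angles in rad, forces in N, time in s.
With the tool pointing down it reaches from about 325 to 850 mm from the base axis. Payload 4.4 kg.
Tool frame: the origin (TCP) lies at the very end of the fingers, on their centre line; the grasp point (between the pads) lies 19 mm behind it; z points along the fingers, y is the direction in which the jaws open and shut (so a half turn about z gives the same grasp; the last joint's range is limited). The gripper opens to 94 mm and grips with 3 to 60 N. Pads are 16 mm wide; open, the fingers measure 119 mm over their backs; the gripper's body (75 mm by 177 mm) begins 78 mm behind the grasp point.
Start: joints at [-1.393, 0.207, 1.542, -0, 1.393, -0.15], TCP at [185.115, -544.389, 205.447] pointing down, gripper open.
Joint ranges: [-2.73, 2.73], [-0.86, 2.22], [0.23, 2.46], [-1.11, 4.25], [0.08, 2.63], [-2.82, 2.82]. Speed limits (rad/s): [2.79, 2.79, 3.14, 3.14, 3.14, 3.14].

### API

Orientations are given as a 3x3 rotation matrix whose columns are the frame's x, y, z axes.
In Python, from workcell import ctrl gives the robot as it stands.
- The arm moves only by the tool carry_out, never from a script. Its arguments are lists of equal length, an entry for each row: "claw": the closure, from -1 (fully open) to 1 (shut); "slide": the shift along the world's x, y, z in m, a list of three; "roll": the turn about the world's z in degrees. In form: {"claw": [claw, ...], "slide": [[tx, ty, tz], ...], "roll": [roll, ...]}. A call has 1 to 12 rows; each row is the pose to reach, as a shift and turn from the pose commanded when the call began; what a row does not reach only later rows make up. A row lasts 1/12 s, in which the tool goes at most 41.7 mm and 7.16 degrees, less where a joint would pass 70% of its speed; a pose out of reach is approached as far as the arm can. A call with a gripper value outside its range is refused whole. The fingers move at their own pace and stop on an object; "squeeze" is the grip in N (left out, the last holds). Time passes only in rows, so rows that repeat a pose let the fingers close. It gives the time, the measured TCP pose, the force and the opening at its end, in the units of the state.
- ctrl.get_state(): the state, without advancing time (a new reading comes with each control period).
- ctrl.grab_frame(name): name is "scene" or "top" or "wrist"; returns a dict with "image" (420x560x3 uint8, red, green, blue), "vfov" (degrees; the focal length in pixels is half the picture's height over the tangent of half this angle, whatever the lens; pixels are square), "cx", "cy" (the principal point, pixels), "R" (3x3) and "t" (3): a world point X has camera coordinates R X + t. Camera axes: x right, y down, z forward; pixel columns grow to the right and rows downward; lengths in mm; the calibration is good to about 2 mm. The wrist camera is an equidistant fisheye: a pixel r from the principal point sees the ray r / f radians off the axis. A picture is of the moment at which its call begins. There is no depth.
- ctrl.hand_in(): hands the job in, once; it reports no verdict.
The state is a dict: "time": time; "joint_pos": joint angles; "qd": joint speeds; "tau": joint torques, N m; "ee_pos": TCP position; "orientation": TCP orientation; "contact_force": force on the tool from outside, world axes, zero at the start; "wrist_torque": the same for the moment, N m; "width": opening from 0.0 (shut) to 1.0 (fully open).
Only numpy, scipy, OpenCV 4.12 (cv2) and the standard library are available. Lean on these libraries where they do the work, as an engineer would, in place of code of your own. Each camera call takes 0.05 s, during which the arm holds its last target.

### The job

Hang the copper coil by its stirrup on the horn of the beam scale and let go of it. Then, with shut fingertips, nudge the poise along the beam by its post until the beam by itself comes to rest level, the pointer between the two lines on the index plate. Be gentle: the pivot is delicate, so do not pinch the poise and never press or push on the scale, or on the coil once it sits on the scale, with more than 15 N; leave everything else on the desk where it is.

Things in the scene. Friction and masses are not known exactly. Their poses are not given: they have to be found in the camera images.
- scale: Bench beam scale, bolted down. Origin: on the desk straight under the pivot; z up, y along the level beam towards the load end, x across it. Dark base plate 75 (x) x 262 (y from -210 to +52) x 15 mm; two grey uprights beside the beam at x = +-17 mm, y within 12 mm, up to z = 157 mm. The pivot is delicate: at most 15 N of pressing, pushing or pinching.
- pivot (a point): Pivot axis (along the scale's x), 150 mm above the desk. The aluminium beam is a bar 8 mm wide and 12 mm high centred on it, from 175 mm on the poise side (-y) to 80 mm on the load side (+y), where it goes over into the horn. Does not tilt with the beam.
- index (a point): Centre of the white index plate (30 mm wide, 56 mm high) on a post 14 mm wide, 185 mm high, fixed 200 mm from the pivot beyond the poise end. It bears two black lines 11 mm apart; the thin pointer on the beam's end stands midway between them when level. Does not move.
- beam (a joint): Tilt of the beam, rad: 0 level, positive is load end (+y) up; stops at -0.12 and +0.12. Starts near +0.12; the hung coil pulls it to -0.12. Stable: it settles in about 1.5 s when let go; near balance 10 mm of poise travel outward raises it by about 0.1 rad, further off it lies on a stop. Pushing the poise tips the beam too, so it reads true only while nothing touches the scale.
- poise (a joint): Position of the poise along the beam, m: 0 is innermost (poise centre 34 mm from the pivot), growing outwards, away from the pivot and the horn, to an end stop at 0.118. It stays where it is left; sliding it takes about 1 N. It balances somewhere outward of where it starts.
- poise_post (a point): Middle of the upright round post on the poise, 12 mm thick and 45 mm tall, its foot 22.5 mm below on the poise block; 37.5 mm above the beam's centre line. The poise is a steel block 26 x 26 x 30 mm high around the beam. Axes as the beam's (y along it to the horn). Push with shut fingertips beside the post, above the block.
- horn (a point): Seat on the load end of the beam, 91 mm from the pivot: middle of the flat top of the horn, a bar 8 mm wide and 10 mm deep, at pivot height when level. A collar rises 11 mm above it 9 to 15 mm inward; an upturned tip rises 10 mm above it 9 to 15 mm outward, where the beam ends. The hanger's bar lies across the horn between them. Axes as the beam's (y outward, z up).
- coil_center (a point): Copper-wound coil with a hanger, loose, upright on the desk, 139 mm tall, weight unknown (0.2 to 0.45 kg); point on its axis, 69.5 mm above its underside; z up. Bobbin 54 mm across, 44 mm high, black flanges; above it a rectangular stirrup of 6 mm steel rod in the coil's x-z plane, window 37 mm wide (x), 43 mm high, open along y; on top a black square grip post.
- coil_post (a point): Point to grip on the coil's square black grip post, 12 x 12 mm, which runs from 27 mm below to 19 mm above this point; 120 mm above the coil's underside. Axes as the coil's.
- coil_bar (a point): Middle of the underside of the stirrup's top bar (along the coil's x), the line that rests on the horn when hung; 87 mm above the coil's underside, 33 mm straight below coil_post. Once hung it can shift a few mm along the seat as the beam tilts, so read the beam again after each nudge. Axes as the coil's.
- board: Bystander: small bare green circuit board lying flat, 60 x 90 x 12 mm; origin at its underside
- meter: Bystander: grey hand-held multimeter lying on its back, 150 x 78 x 43 mm; origin at its underside
- phone: Bystander: black flat telephone slab, 150 x 72 x 8 mm; origin at its underside
- mouse: Bystander: black computer mouse, 100 x 58 x 32 mm; origin at its underside
- tape: Bystander: roll of beige tape lying flat, 68 mm across, 18 mm high; origin at its underside
- reel: Bystander: empty grey plastic reel standing on its flange, 56 mm across, 42 mm high, no hanger (not the coil); origin at its underside
- driver: Bystander: black screwdriver lying flat, 170 mm long
- jar: Bystander: small clear jar with a white lid, 48 mm across, 52 mm high; origin at its underside
Things that resemble listed ones, but are neither listed nor needed, are in the scene too. Leave any red look-alike of the part that bears coil_center alone.

How it is judged:
By the outcome, as a careful person would: the job done as asked, in the order asked, and still so for the second after the job is handed in, with the robot touching nothing.
It also fails if it takes over 72 s, if anything falls off the work surface, if the arm or the gripper's body presses on something with over 40 N, if the wrist force passes 120 N, or if a joint passes its speed limit or range.

## Working session

There is one attempt and no reset: what is moved stays moved. The work goes in short steps, Python scripts to look and compute and a tool call to move; the robot and the scene stay as the last step left them, time stands still between calls to the robot, and variables do not carry over. Pictures are saved under pics/ and viewed, and the job is handed in when it is done.

Besides the shell and the picture viewer there is one more tool, called after ">>>" as name(argument=value, ...), one argument or row to a line, values as JSON. carry_out: Moves the arm, as the interface text tells. Its arguments: {"type":"object","properties":{"claw":{"type":"array"},"slide":{"type":"array"},"roll":{"type":"array"},"squeeze":{"type":"number"}},"required":["claw","slide","roll"]}

```bash
mkdir -p pics; ls; python3 - <<'E'
from workcell import ctrl
import cv2,pickle
s=ctrl.get_state();print(s)
for n in ["scene","top","wrist"]:
    f=ctrl.grab_frame(n);pickle.dump(f,open(f'pics/{n}0.pkl','wb'))
    cv2.imwrite(f'pics/{n}0.png',f['image'][:,:,::-1]);print(n,f['vfov'],f['cx'],f['cy'],f['R'],f['t'])
E
```

```text
pics
{'time': 0.0, 'joint_pos': array([-1.39351717e+00,  2.07425927e-01,  1.54291066e+00, -1.52469849e-05,
        1.39347952e+00, -1.50518261e-01]), 'qd': array([-7.50722295e-06, -5.12786720e-04,  9.66500880e-04,  1.51113828e-03,
        1.09643304e-04,  9.89175943e-04]), 'tau': array([ 5.64044512e-04, -3.70869398e+01, -2.81416905e+01,  6.97851693e-02,
        3.62142816e-02, -1.88489780e-04]), 'ee_pos': array([ 184.96052546, -543.61042676,  204.30796738]), 'orientation': array([[ 9.46752975e-01,  3.21960618e-01, -4.06883522e-04],
       [ 3.21960717e-01, -9.46750505e-01,  2.18596062e-03],
       [ 3.18576054e-04, -2.20056523e-03, -9.99997528e-01]]), 'contact_force': array([ 0.17235144, -0.33082677,  0.80782222]), 'wrist_torque': array([-0.06520682, -0.02116662, -0.00665068]), 'width': 0.997409518690131}
scene 48.04033702199142 283.1974152208189 209.37545914152832 [[-0.44462847  0.89562385  0.01278479]
 [ 0.76620358  0.38769373 -0.51247015]
 [-0.46393707 -0.21806306 -0.85860986]] [ 272.56675533 -369.85155995 1597.1807445 ]
top 50.33161182511547 277.58978704926426 209.09220774741806 [[-0.0136265  -0.99990558  0.00177607]
 [-0.99742753  0.01346767 -0.07040555]
 [ 0.07037498 -0.00273088 -0.99751687]] [9.28924699e-02 5.85404303e+02 1.28755478e+03]
wrist 65.70646984690485 278.24881237651 207.07038000532265 [[ 0.32309248 -0.94636663 -0.00120279]
 [-0.91542709 -0.31285145  0.25321376]
 [-0.24000935 -0.0807104  -0.96740961]] [-573.5303342   -27.19013941  391.01008633]
```

View pics/scene0.png

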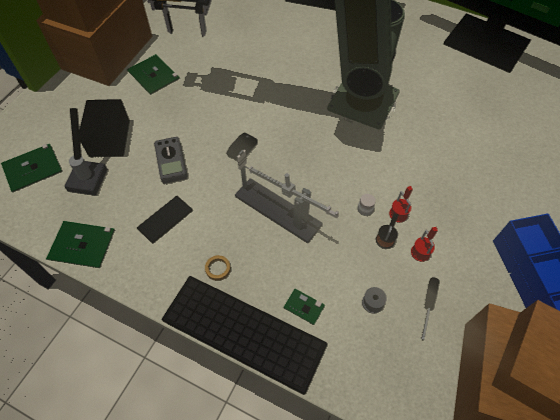

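View pics/top0.png

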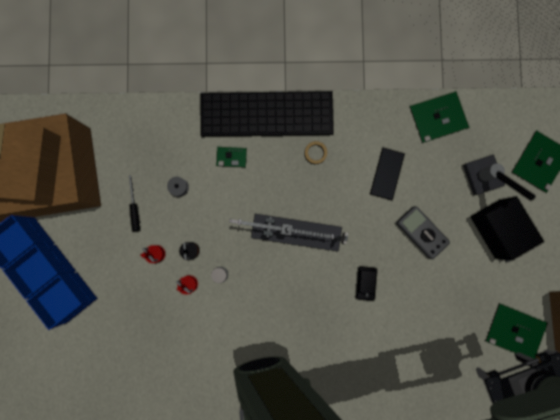

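View pics/wrist0.png

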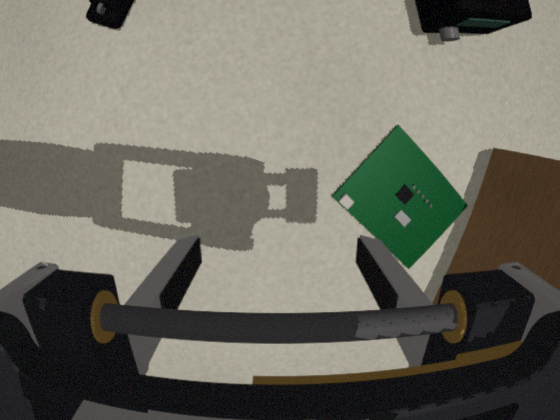

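Scene: scale around (285,200) px, coil near (388,235), with red look-alikes beside it at (400,208) and (424,246). Top: coil at (189,250), scale at (230-345, 215-245). Zooming in next.

```bash
cat > h.py <<'E'
import numpy as np,cv2,pickle
def load(n): return pickle.load(open(f'pics/{n}.pkl','rb'))
def foc(f): return f['image'].shape[0]/2/np.tan(np.radians(f['vfov'])/2)
def ray(f,u,v):
    F=foc(f); d=np.array([(u-f['cx'])/F,(v-f['cy'])/F,1.])
    R=f['R'];return -R.T@f['t'],R.T@(d/np.linalg.norm(d))
def plane(f,u,v,z):
    c,d=ray(f,u,v);return c+d*(z-c[2])/d[2]
def proj(f,X):
    p=f['R']@np.asarray(X,float)+f['t'];F=foc(f);return f['cx']+F*p[0]/p[2],f['cy']+F*p[1]/p[2]
def tri(*fuv):
    A=np.zeros((3,3));b=np.zeros(3)
    for f,u,v in fuv:
        c,d=ray(f,u,v);P=np.eye(3)-np.outer(d,d);A+=P;b+=P@c
    X=np.linalg.solve(A,b)
    return X,[np.linalg.norm((np.eye(3)-np.outer(ray(f,u,v)[1],ray(f,u,v)[1]))@(X-ray(f,u,v)[0])) for f,u,v in fuv]
def crop(f,x0,y0,x1,y1,k,name,g=1.6):
    im=f['image'][y0:y1,x0:x1,::-1];im=cv2.resize(im,None,fx=k,fy=k,interpolation=cv2.INTER_CUBIC)
    im=np.clip(im.astype(float)*g,0,255).astype(np.uint8)
    for x in range((x0+9)//10*10,x1,10):
        cv2.line(im,((x-x0)*k,0),((x-x0)*k,6 if x%50 else 14),(0,0,255),1)
        if x%20==0: cv2.putText(im,str(x),((x-x0)*k,22),0,.35,(0,0,255),1)
    for y in range((y0+9)//10*10,y1,10):
        cv2.line(im,(0,(y-y0)*k),(6,(y-y0)*k),(0,0,255),1)
        if y%20==0: cv2.putText(im,str(y),(8,(y-y0)*k+4),0,.35,(0,0,255),1)
    cv2.imwrite(f'pics/{name}.png',im)
def snap(n,name):
    from workcell import ctrl
    f=ctrl.grab_frame(n);pickle.dump(f,open(f'pics/{name}.pkl','wb'));return f
E
python3 - <<'E'
from h import *
crop(load('scene0'),225,145,345,245,6,'sc_scale')
crop(load('scene0'),340,170,450,270,7,'sc_coil')
crop(load('top0'),130,205,250,300,6,'tp_coil')
crop(load('top0'),220,200,360,260,5,'tp_scale')
E
```

```text
(no output)
```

View pics/sc_scale.png

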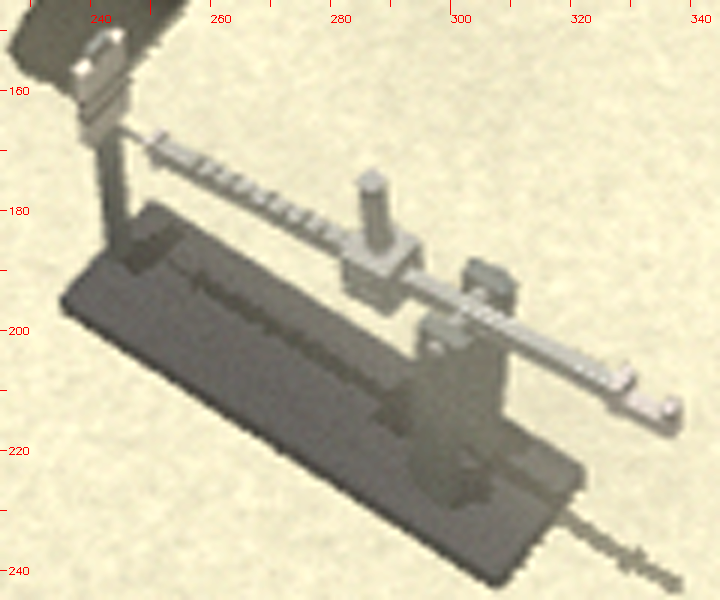

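View pics/sc_coil.png

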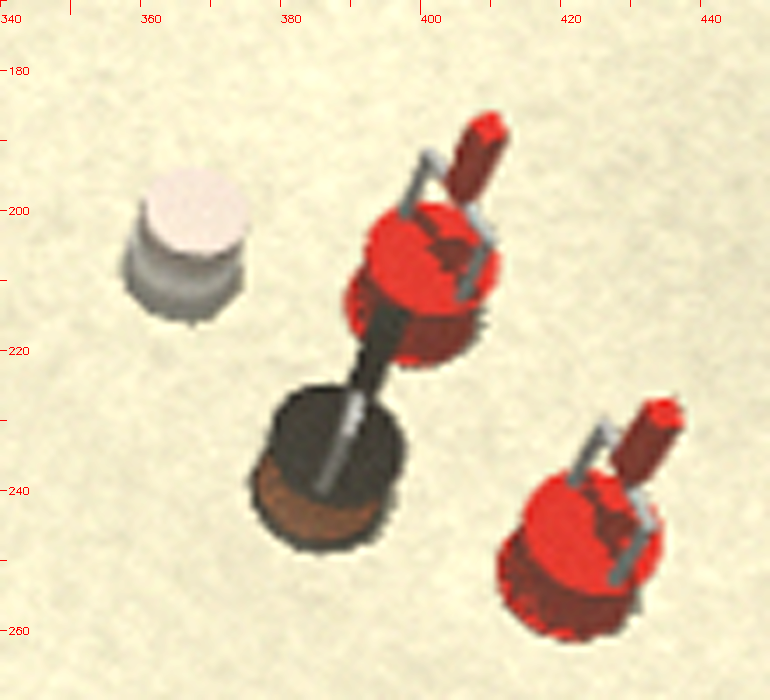

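View pics/tp_coil.png

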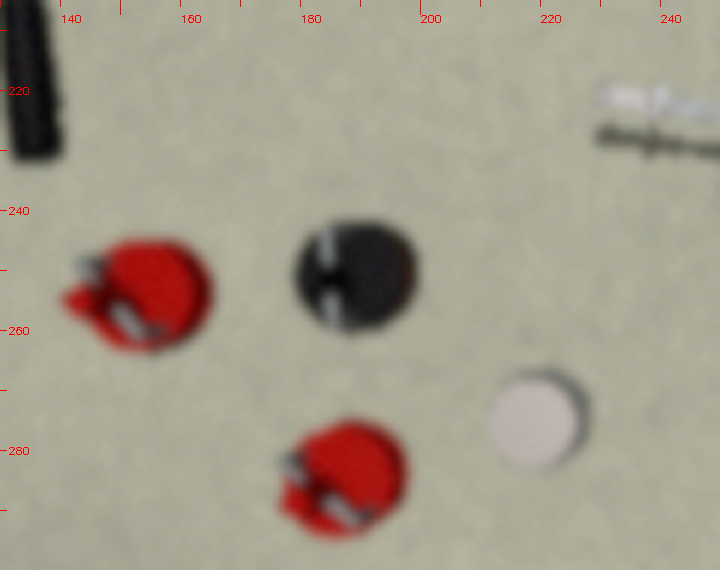

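View pics/tp_scale.png

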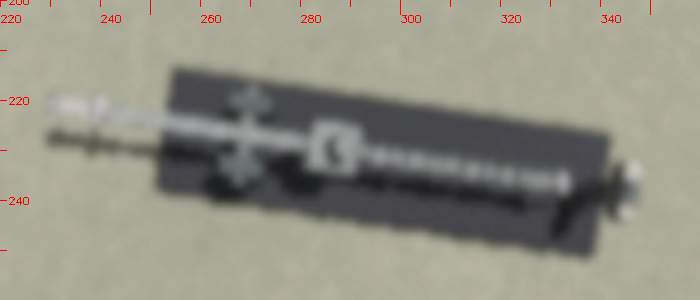

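Close-ups: the black/copper coil stands at top px (189,251), with the stirrup bar vertical at about (184,250). The scale's horn is at top (232,221) and scene (332,213), and its poise post is at scene (287,183). Measuring next.

```bash
python3 - <<'E'
from h import *
T=load('top0');S=load('scene0')
for z in(15,):
  c=[plane(T,*p,z) for p in [(255,213.8),(342,226.6),(339,251.4),(251.2,238.4)]]
  print('plate',np.round(c,1),'L',np.linalg.norm(c[1]-c[0]),np.linalg.norm(c[2]-c[1]),np.linalg.norm(c[3]-c[2]),np.linalg.norm(c[0]-c[3]),'cen',np.mean(c,0))
  c=[plane(S,*p,z) for p in [(249.8,178.5),(322,222.5),(307,242),(235.5,194.5)]]
  print('plateS',np.round(c,1),'L',np.linalg.norm(c[1]-c[0]),np.linalg.norm(c[2]-c[1]),'cen',np.mean(c,0))
# coil
im=T['image'].astype(int)[225:270,170:205]
m=((im.max(2)<70)).astype(np.uint8)
# flange circle
ys,xs=np.where(m);cnt=cv2.findContours(m,cv2.RETR_EXTERNAL,cv2.CHAIN_APPROX_NONE)[0];k=max(cnt,key=cv2.contourArea)
print(cv2.minEnclosingCircle(k),cv2.fitEllipse(k))
for u,v,z in [(189,251,44),(184,250.5,90),(183.6,242.5,93),(184.6,258.5,93)]: print('coilT',plane(T,u,v,z))
print('coilS flange',plane(S,386.5,233.5,44))
for a,b in [((189,251),(386.5,233.5))]: print(tri((T,*a),(S,*b)))
# horn, post
print('post top',tri((S,287,174),(T,286,229)))
print('horn tip top',tri((S,336.5,212),(T,230.5,220)))
print('collar top',tri((S,327.5,206.5),(T,238.5,221)))
E
```

```text
plate [[ 572.8   58.7   15. ]
 [ 531.7 -196.    15. ]
 [ 459.5 -185.5   15. ]
 [ 500.8   70.5   15. ]] L 257.95497130565167 73.03333290564431 259.34726113558685 72.90999219080253 cen [516.20863179 -63.08635804  15.        ]
plateS [[ 465.8 -184.8   15. ]
 [ 506.1   69.4   15. ]
 [ 581.3   57.5   15. ]
 [ 534.6 -195.    15. ]] L 257.35317877318295 76.12215593489363 cen [521.95292386 -63.21711963  15.        ]
((18.868793487548828, 24.875886917114258), 10.351583480834961) ((19.3660945892334, 25.484825134277344), (17.00629997253418, 20.113950729370117), 81.91361999511719)
coilT [467.2043398  246.70919903  44.        ]
coilT [469.6991827  251.45599166  90.        ]
coilT [491.67721658 251.95844477  93.        ]
coilT [447.88305451 249.16634025  93.        ]
coilS flange [474.02128221 245.1488054   44.        ]
(array([467.6024495 , 246.81641445,  34.48794999]), [np.float64(1.8194622609897704), np.float64(1.8194622609898359)])
post top (array([523.63228539, -31.76510756, 209.47601116]), [np.float64(4.456512252715161), np.float64(4.456512252715133)])
horn tip top (array([548.31746661, 113.99343185, 171.5394793 ]), [np.float64(0.6351730415484522), np.float64(0.6351730415484315)])
collar top (array([546.05710504,  90.65794751, 176.92530291]), [np.float64(3.0202756618721174), np.float64(3.020275661872181)])
```

```bash
python3 - <<'E'
from h import *
W=load('wrist0')
from workcell import ctrl
s=ctrl.get_state()
C=-W['R'].T@W['t'];print(C, s['orientation'].T@(C-s['ee_pos']), 'cam axes in tool',s['orientation'].T@W['R'].T)
E
```

```text
[ 254.25882264 -519.71786679  384.46199499] [  73.36001793   -0.78121325 -179.89071935] cam axes in tool [[ 1.09927185e-03 -9.67350456e-01 -2.53440106e-01]
 [ 9.99999247e-01  9.25052244e-04  8.06586284e-04]
 [-5.45806271e-04 -2.53440801e-01  9.67350744e-01]]
```

>>> carry_out(
  claw=[0, 0, 0, 0, 0, 0, 0, 0, 0, 0, 0, 0],
  slide=[
    [0.012, 0.034, 0.01],
    [0.025, 0.07, 0.02],
    [0.037, 0.105, 0.03],
    [0.05, 0.14, 0.04],
    [0.062, 0.175, 0.05],
    [0.075, 0.21, 0.06],
    [0.087, 0.245, 0.07],
    [0.1, 0.28, 0.08],
    [0.112, 0.315, 0.085],
    [0.125, 0.35, 0.09],
    [0.137, 0.385, 0.09],
    [0.15, 0.42, 0.09],
  ],
  roll=[6, 12, 18, 24, 30, 36, 42, 48, 54, 60, 66, 72],
)

```text
time: 1.15
ee_pos: [335.3, -122.7, 295.8]
orientation: [[-0.018, 1.0, 0.001], [1.0, 0.018, -0.001], [-0.001, 0.001, -1.0]]
contact_force: [1.0, 0.1, 0.5]
width: 0.497
```

>>> carry_out(
  claw=[0, 0, 0, 0, 0, 0, 0, 0, 0, 0, 0, 0],
  slide=[
    [0.013, 0.034, 0],
    [0.026, 0.068, 0],
    [0.039, 0.102, 0],
    [0.052, 0.136, 0],
    [0.065, 0.17, 0],
    [0.078, 0.204, 0],
    [0.091, 0.238, -0.01],
    [0.104, 0.272, -0.02],
    [0.117, 0.3, -0.03],
    [0.126, 0.325, -0.035],
    [0.132, 0.338, -0.035],
    [0.132, 0.338, -0.035],
  ],
  roll=[1, 2, 2, 2, 2, 2, 2, 2, 2, 2, 2, 2],
)

```text
time: 2.15
ee_pos: [467.3, 215.5, 259.6]
orientation: [[-0.052, 0.999, -0.001], [0.999, 0.052, 0.0], [0.0, -0.001, -1.0]]
contact_force: [-0.4, 0.6, 0.0]
width: 0.5
```

```bash
python3 - <<'E'
from h import *
f=snap('wrist','w1');cv2.imwrite('pics/w1.png',f['image'][:,:,::-1])
E
```

```text
(no output)
```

View pics/w1.png

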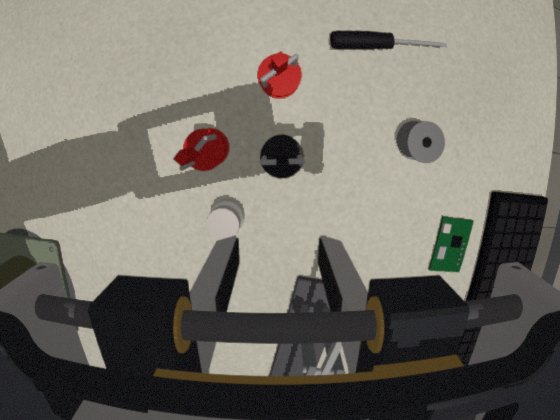

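The coil is at (282,157), with its bar running from about (266,154) to (299,157). The red look-alikes are at (205,149) and (279,75), the jar at (224,222).

```bash
cat >> h.py <<'E'
def rayw(f,u,v):
    F=foc(f);a=np.array([u-f['cx'],v-f['cy']]);r=np.hypot(*a);th=r/F
    d=np.array([*(a/max(r,1e-9)*np.sin(th)),np.cos(th)]);R=f['R'];return -R.T@f['t'],R.T@d
def planew(f,u,v,z):
    c,d=rayw(f,u,v);return c+d*(z-c[2])/d[2]
def projw(f,X):
    p=f['R']@np.asarray(X,float)+f['t'];F=foc(f);th=np.arctan2(np.hypot(p[0],p[1]),p[2]);h=np.hypot(p[0],p[1])
    return f['cx']+F*th*p[0]/h,f['cy']+F*th*p[1]/h
E
python3 - <<'E'
from h import *
f=load('w1');print(foc(f))
crop(f,250,120,320,190,10,'w1c',1.8)
E
```

```text
325.19226210127806
```

View pics/w1c.png

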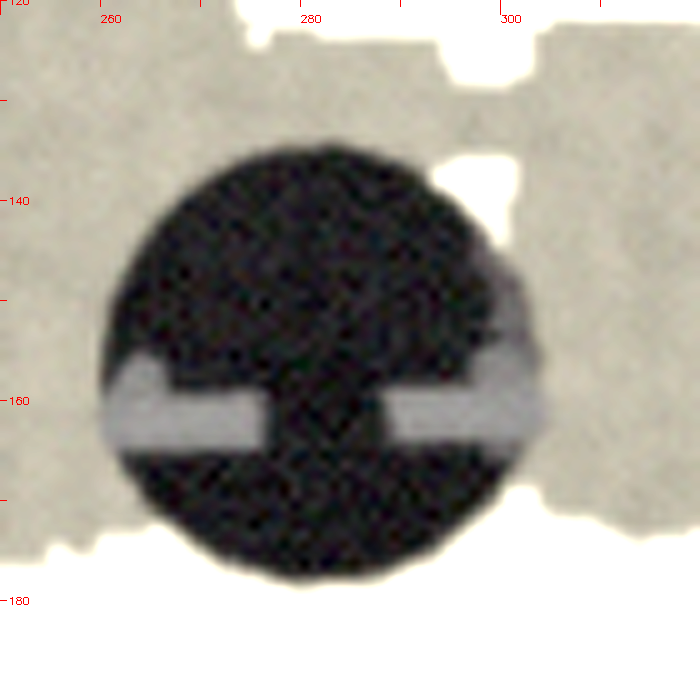

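```bash
python3 - <<'E'
from h import *
from workcell import ctrl
f=load('w1');s=ctrl.get_state()
a=planew(f,260.3,162.3,93);b=planew(f,303.2,161.3,93);print(a,b,np.linalg.norm(a-b),np.degrees(np.arctan2(*(b-a)[[1,0]])))
print('mid',(a+b)/2,'flange',planew(f,281.7,156,44),'post edges mid',planew(f,281.8,161.5,93))
print('tool y ang',np.degrees(np.arctan2(s['orientation'][1,1],s['orientation'][0,1])),s['ee_pos'])
E
```

```text
[445.91489327 246.99914396  93.        ] [491.76193692 250.55887289  93.        ] 45.98503106526323 4.439742448563241
mid [468.83841509 248.77900842  93.        ] flange [469.17435174 250.05688099  44.        ] post edges mid [468.86922737 249.0343764   93.        ]
tool y ang 2.8935667513562304 [467.07612064 214.01450334 260.1685025 ]
```

>>> carry_out(
  claw=[0, 0, 0, 0, 0, 0, 0, 0, 0, 0, 0, 0],
  slide=[
    [0.002, 0.02, 0],
    [0.002, 0.036, 0],
    [0.002, 0.036, -0.02],
    [0.002, 0.036, -0.04],
    [0.002, 0.036, -0.06],
    [0.002, 0.036, -0.08],
    [0.002, 0.036, -0.1],
    [0.002, 0.036, -0.12],
    [0.002, 0.036, -0.135],
    [0.002, 0.036, -0.15],
    [0.002, 0.036, -0.158],
    [0.002, 0.036, -0.158],
  ],
  roll=[1.5, 1.5, 1.5, 1.5, 1.5, 1.5, 1.5, 1.5, 1.5, 1.5, 1.5, 1.5],
  squeeze=12,
)

```text
time: 3.2
ee_pos: [467.9, 247.7, 101.1]
orientation: [[-0.073, 0.997, -0.003], [0.997, 0.073, -0.002], [-0.001, -0.003, -1.0]]
contact_force: [-0.6, -0.9, 0.2]
width: 0.498
```

>>> carry_out(
  claw=[1, 1, 1, 1, 1, 1, 1, 1, 1, 1],
  slide=[
    [0, 0, 0],
    [0, 0, 0],
    [0, 0, 0],
    [0, 0, 0],
    [0, 0, 0],
    [0, 0, 0],
    [0, 0, 0],
    [0, 0, 0],
    [0, 0, 0],
    [0, 0, 0],
  ],
  roll=[0, 0, 0, 0, 0, 0, 0, 0, 0, 0],
  squeeze=12,
)

```text
time: 4.03
ee_pos: [469.3, 249.9, 103.0]
orientation: [[-0.075, 0.997, 0.001], [0.997, 0.075, 0.0], [0.0, 0.001, -1.0]]
contact_force: [-0.7, -0.1, 4.8]
width: 0.127
```

```bash
python3 - <<'E'
from h import *
f=snap('wrist','w2');cv2.imwrite('pics/w2.png',f['image'][:,:,::-1])
E
```

```text
(no output)
```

View pics/w2.png

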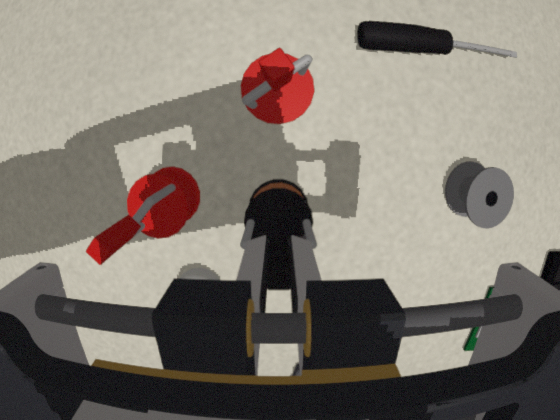

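Grip is on the post (opening about 12 mm). Now lift and go to a pre-thread pose outward of the horn.

>>> carry_out(
  claw=[1, 1, 1, 1, 1, 1, 1, 1, 1, 1, 1, 1],
  slide=[
    [0, 0, 0.015],
    [0, 0, 0.035],
    [0, 0, 0.06],
    [0, 0, 0.08],
    [0.01, -0.01, 0.095],
    [0.025, -0.025, 0.096],
    [0.04, -0.04, 0.096],
    [0.058, -0.055, 0.096],
    [0.073, -0.07, 0.096],
    [0.083, -0.079, 0.096],
    [0.087, -0.083, 0.096],
    [0.087, -0.083, 0.096],
  ],
  roll=[0, 0, 0, 0, -2, -4, -6, -8, -10, -12, -13.5, -13.5],
)

```text
time: 5.08
ee_pos: [556.2, 165.7, 197.3]
orientation: [[0.163, 0.987, -0.002], [0.987, -0.163, -0.0], [-0.001, -0.002, -1.0]]
contact_force: [0.5, -0.2, -3.0]
width: 0.13
```

>>> carry_out(
  claw=[1, 1, 1],
  slide=[
    [0, 0, 0],
    [0, 0, 0],
    [0, 0, 0],
  ],
  roll=[0, 0, 0],
)

```text
time: 5.33
ee_pos: [555.3, 167.5, 198.3]
orientation: [[0.159, 0.987, -0.001], [0.987, -0.159, 0.0], [0.0, -0.001, -1.0]]
contact_force: [-0.2, -0.5, -2.6]
width: 0.125
```

```bash
python3 - <<'E'
from h import *
f=snap('wrist','w3');cv2.imwrite('pics/w3.png',f['image'][:,:,::-1])
f=snap('scene','s3');crop(f,225,130,405,260,4,'s3')
f=snap('top','t3');crop(f,190,190,350,270,5,'t3')
E
```

```text
(no output)
```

View pics/w3.png

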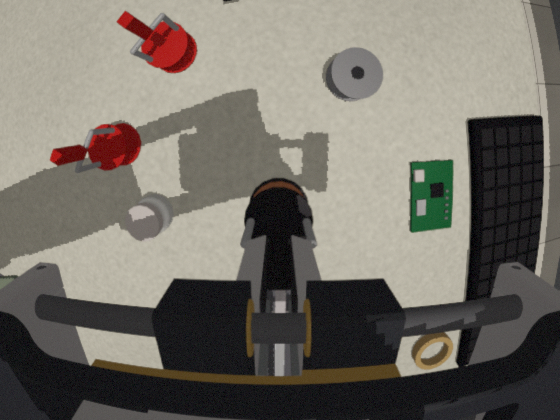

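View pics/s3.png

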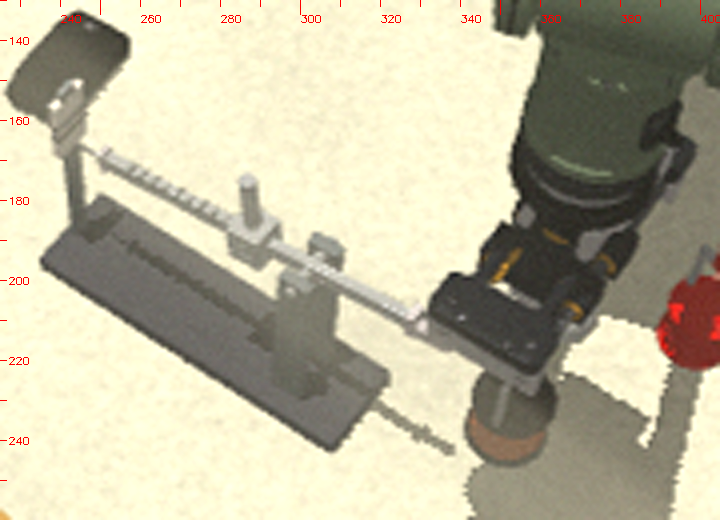

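View pics/t3.png

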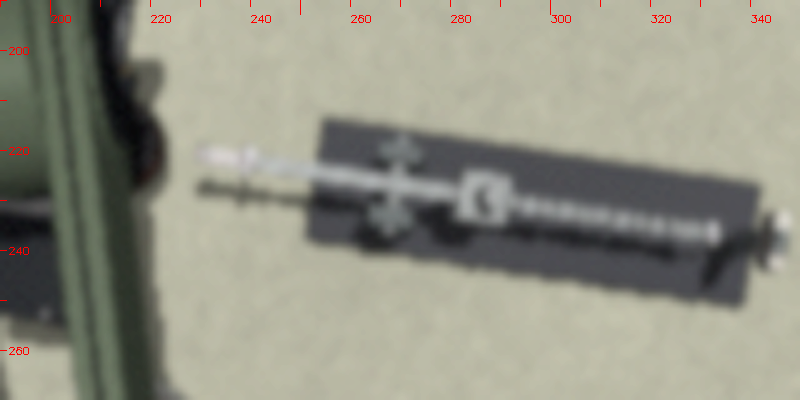

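```bash
python3 - <<'E'
from h import *
f=load('w3');crop(f,225,270,345,385,6,'w3c',2.2)
E
```

```text
(no output)
```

View pics/w3c.png

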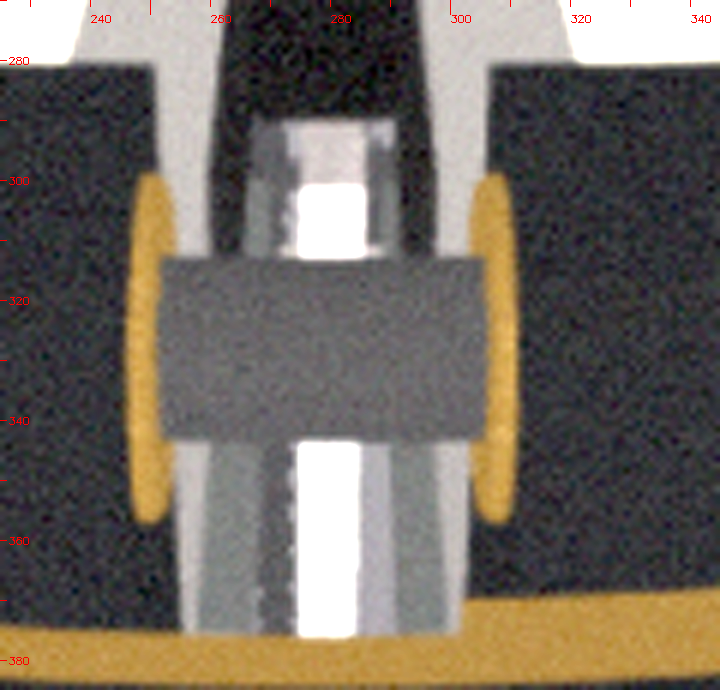

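```bash
python3 - <<'E'
from h import *
S=load('scene0');T=load('top0');S3=load('s3')
print('bobbin now',plane(S3,353.3,230.5,140), 'pred',proj(S3,(556,166.8,140)))
ax=np.array([.16,.987])
for n,u,v,z in [('tip',336.5,211.8,172),('collar',327.7,206.5,170)]:
    p=plane(S,u,v,z);print(n,'S',p)
for n,u,v,z in [('tip',231,220.3,172),('collar',238.5,221.3,170),('uprightsmid',267.8,227,157)]:
    print(n,'T',plane(T,u,v,z))
print('upright S',plane(S,304.8,189.5,157),plane(S,296.5,200,157))
for p,z in(((286.5,173.5),210),): print('post S',plane(S,*p,z))
E
python3 - <<'E'
from h import *
crop(load('s3'),330,200,380,260,12,'s3b');crop(load('scene0'),310,190,350,225,15,'s0b')
E
```

```text
bobbin now [560.42274939 167.95165906 140.        ] pred (np.float64(353.53604336575256), np.float64(228.93074401906907))
tip S [548.30818828 113.24103129 172.        ]
collar S [542.87956309  87.21482057 170.        ]
tip T [547.28612449 113.25927786 172.        ]
collar T [544.52873148  94.08648706 170.        ]
uprightsmid T [529.16275017  18.74827069 157.        ]
upright S [514.7008972   11.45154824 157.        ] [553.35627217   6.098707   157.        ]
post S [524.7631226  -37.56662475 210.        ]
```

View pics/s3b.png

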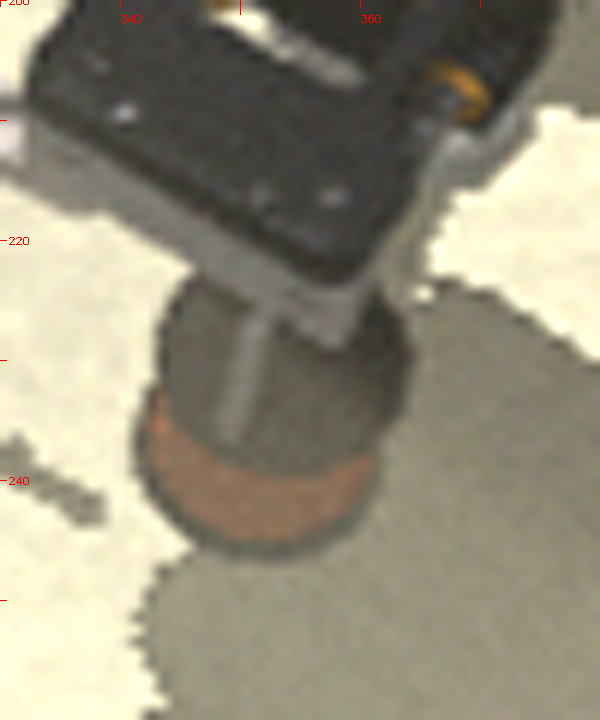

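View pics/s0b.png

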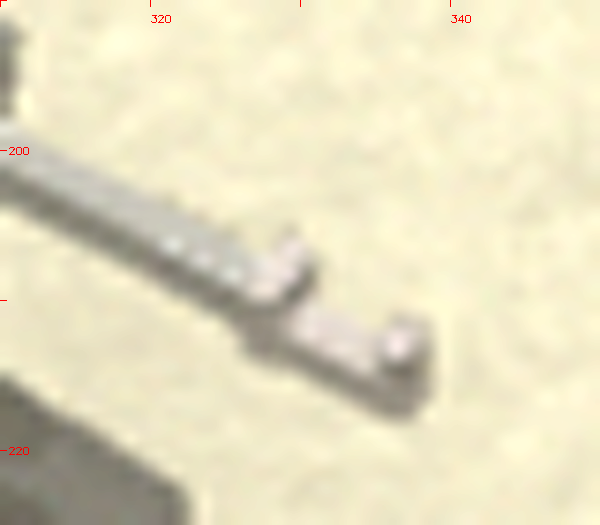

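The beam shows between the fingers at about columns 275–285 (finger centre about 279), so it is lined up sideways to about 1 mm. The seat is estimated at (546,103.5). Threading inward next.

>>> carry_out(
  claw=[1, 1, 1, 1, 1, 1, 1, 1, 1, 1, 1, 1],
  slide=[
    [-0.001, -0.006, 0],
    [-0.002, -0.012, 0],
    [-0.003, -0.018, 0],
    [-0.0038, -0.024, 0],
    [-0.0047, -0.03, 0],
    [-0.0056, -0.036, 0],
    [-0.0065, -0.042, 0],
    [-0.0074, -0.048, 0],
    [-0.0083, -0.054, 0],
    [-0.0092, -0.06, 0],
    [-0.0097, -0.063, 0],
    [-0.0097, -0.063, 0],
  ],
  roll=[0, 0, 0, 0, 0, 0, 0, 0, 0, 0, 0, 0],
)

```text
time: 6.48
ee_pos: [546.3, 102.8, 198.4]
orientation: [[0.161, 0.987, -0.0], [0.987, -0.161, -0.0], [-0.0, -0.0, -1.0]]
contact_force: [0.1, 0.2, -3.2]
width: 0.129
```

```bash
python3 - <<'E'
from h import *
f=snap('wrist','w4');crop(f,215,150,345,385,3,'w4',2)
f=snap('scene','s4');crop(f,225,130,405,260,4,'s4')
f=snap('top','t4');crop(f,190,190,350,270,5,'t4')
E
```

```text
(no output)
```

View pics/w4.png

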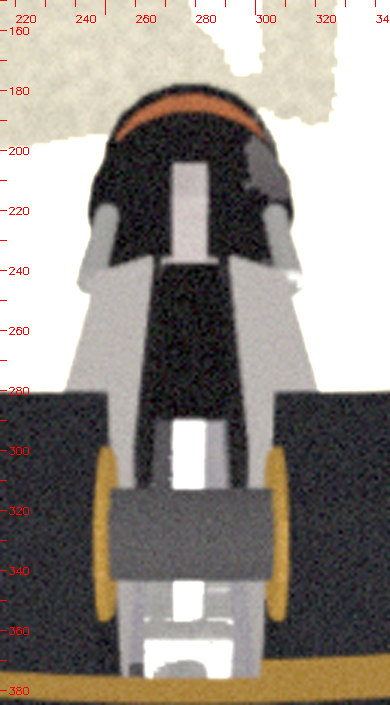

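View pics/s4.png

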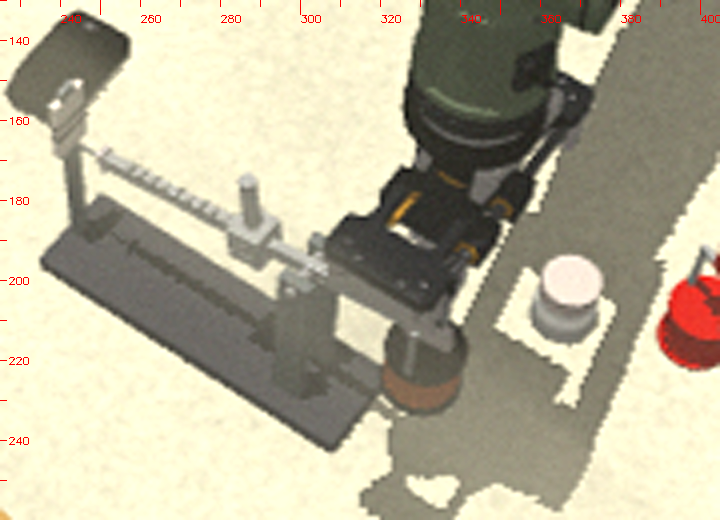

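View pics/t4.png

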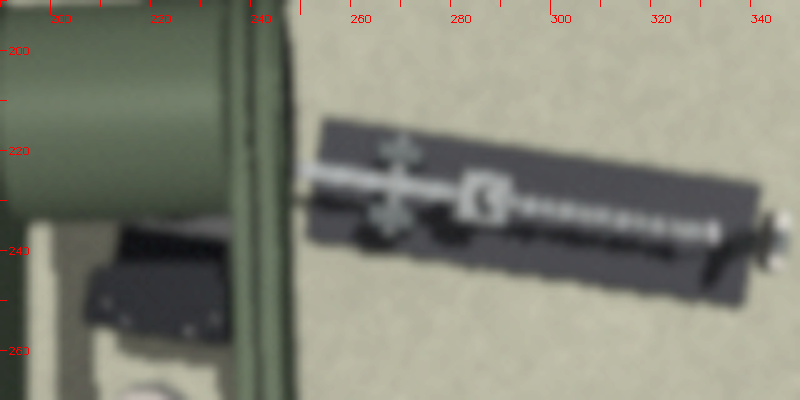

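The horn is inside the stirrup window: tip visible at rows 204–236, column 278. The seat centre is within about 1 mm of the TCP along the beam. Lowering gently.

>>> carry_out(
  claw=[1, 1, 1, 1, 1, 1, 1, 1, 1, 1],
  slide=[
    [0, 0.0005, -0.005],
    [0, 0.0005, -0.01],
    [0, 0.0005, -0.014],
    [0, 0.0005, -0.017],
    [0, 0.0005, -0.019],
    [0, 0.0005, -0.021],
    [0, 0.0005, -0.023],
    [0, 0.0005, -0.025],
    [0, 0.0005, -0.027],
    [0, 0.0005, -0.027],
  ],
  roll=[0, 0, 0, 0, 0, 0, 0, 0, 0, 0],
)

```text
time: 7.47
ee_pos: [546.5, 104.3, 171.3]
orientation: [[0.16, 0.987, 0.0], [0.987, -0.16, 0.0], [0.0, 0.0, -1.0]]
contact_force: [0.0, 0.8, -1.6]
width: 0.121
```

>>> carry_out(
  claw=[1, 1, 1, 1, 1, 1, 1],
  slide=[
    [0, 0, -0.0015],
    [0, 0, -0.003],
    [0, 0, -0.0045],
    [0, 0, -0.006],
    [0, 0, -0.0075],
    [0, 0, -0.009],
    [0, 0, -0.009],
  ],
  roll=[0, 0, 0, 0, 0, 0, 0],
)

```text
time: 8.05
ee_pos: [546.5, 104.0, 162.1]
orientation: [[0.16, 0.987, 0.0], [0.987, -0.16, -0.0], [-0.0, 0.0, -1.0]]
contact_force: [0.7, 1.7, -0.9]
width: 0.128
```

```bash
python3 - <<'E'
from h import *
f=snap('wrist','w5');crop(f,215,150,345,385,3,'w5',2)
f=snap('scene','s5');crop(f,225,130,405,260,4,'s5')
E
```

```text
(no output)
```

View pics/w5.png

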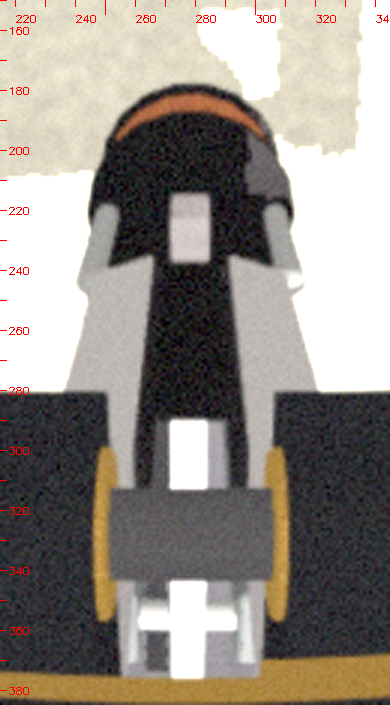

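View pics/s5.png

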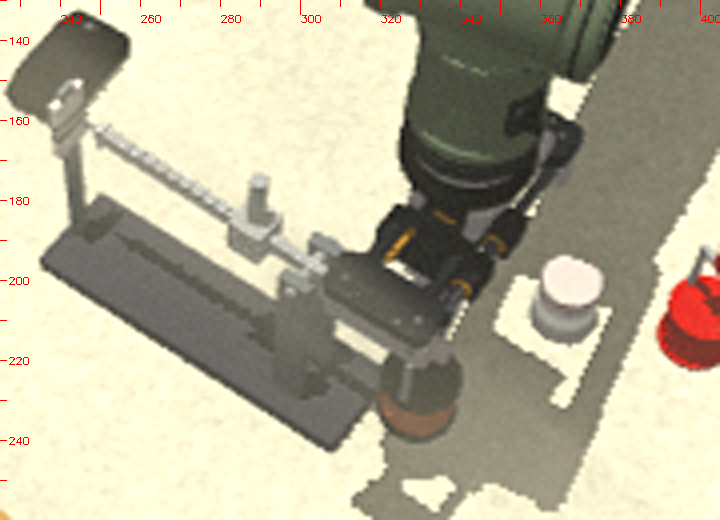

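Beam follows the bar down (pointer moved from row 167 to 162), so the bar is seated. Lower 4 mm more, open, retreat upward.

>>> carry_out(
  claw=[1, 1, 1, 1, 0.5, 0.4, 0.3, 0.2, 0.1, 0, 0, 0],
  slide=[
    [0, 0, -0.0015],
    [0, 0, -0.003],
    [0, 0, -0.004],
    [0, 0, -0.004],
    [0, 0, -0.004],
    [0, 0, -0.004],
    [0, 0, -0.004],
    [0, 0, -0.004],
    [0, 0, -0.004],
    [0, 0, -0.004],
    [0, 0, -0.004],
    [0, 0, -0.004],
  ],
  roll=[0, 0, 0, 0, 0, 0, 0, 0, 0, 0, 0, 0],
)

```text
time: 9.15
ee_pos: [546.4, 104.1, 158.5]
orientation: [[0.16, 0.987, 0.0], [0.987, -0.16, -0.0], [0.0, 0.0, -1.0]]
contact_force: [-0.1, 0.2, -0.5]
width: 0.5
```

```bash
python3 - <<'E'
from h import *
f=snap('wrist','w6');cv2.imwrite('pics/w6.png',f['image'][:,:,::-1])
f=snap('scene','s6');crop(f,225,130,405,260,4,'s6')
E
```

```text
(no output)
```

View pics/w6.png

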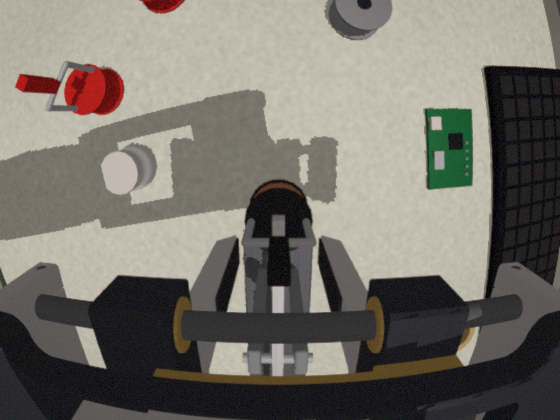

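View pics/s6.png

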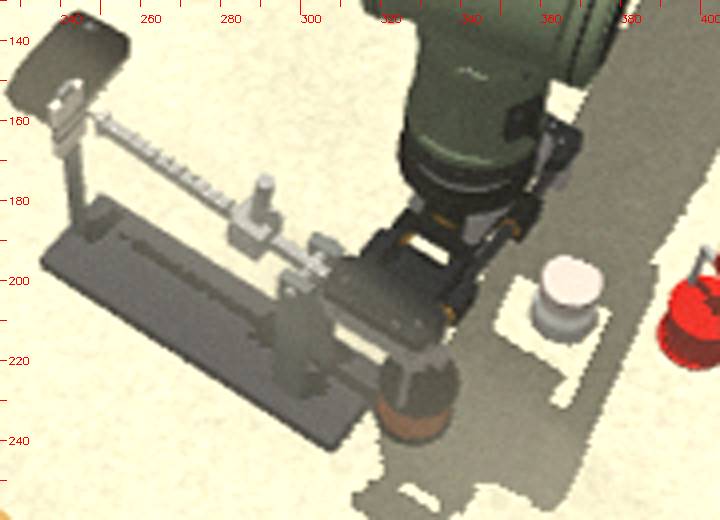

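The coil is released and hangs in the window. Retreat straight up and read the tilt at the lower stop.

>>> carry_out(
  claw=[0, 0, 0, 0, 0, 0, 0, 0, 0, 0, 0, 0],
  slide=[
    [0, 0, 0.005],
    [0, 0, 0.015],
    [0, 0, 0.03],
    [0, 0, 0.045],
    [0, 0, 0.06],
    [0, 0, 0.08],
    [0, 0, 0.1],
    [-0.002, -0.01, 0.115],
    [-0.004, -0.025, 0.125],
    [-0.006, -0.04, 0.13],
    [-0.008, -0.05, 0.13],
    [-0.008, -0.05, 0.13],
  ],
  roll=[0, 0, 0, 0, 0, 0, 0, 0, 0, 0, 0, 0],
)

```text
time: 10.25
ee_pos: [538.6, 52.5, 289.6]
orientation: [[0.162, 0.987, 0.002], [0.987, -0.162, -0.001], [-0.0, 0.002, -1.0]]
contact_force: [-0.5, 0.9, -0.7]
width: 0.501
```

```bash
python3 - <<'E'
from h import *
f=snap('wrist','w7');cv2.imwrite('pics/w7.png',f['image'][:,:,::-1])
f=snap('scene','s7');crop(f,225,130,345,250,6,'s7')
f=snap('top','t7');crop(f,190,190,350,270,5,'t7')
E
```

```text
(no output)
```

View pics/w7.png

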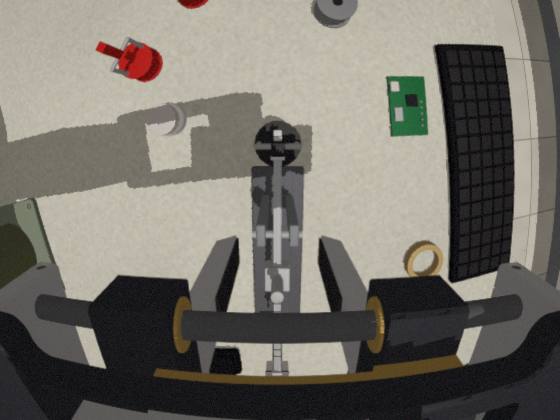

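View pics/s7.png

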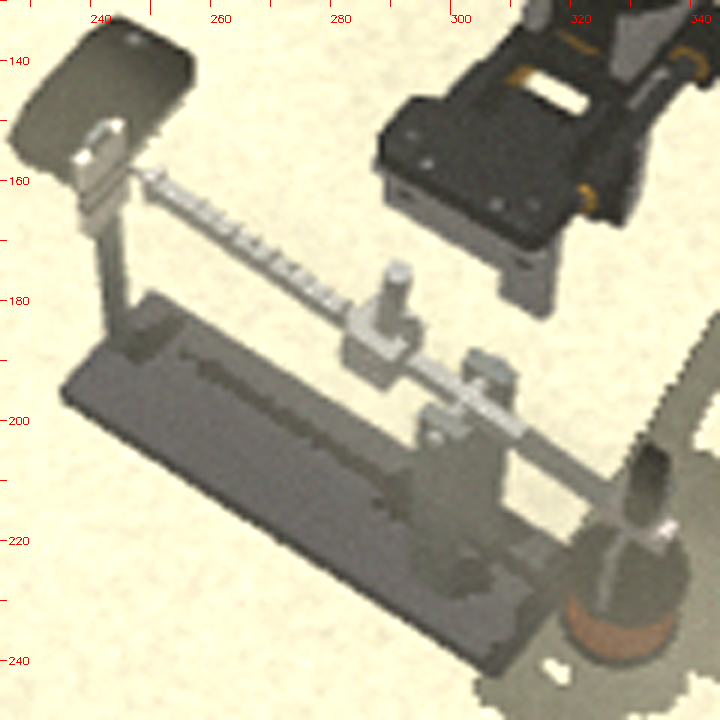

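View pics/t7.png

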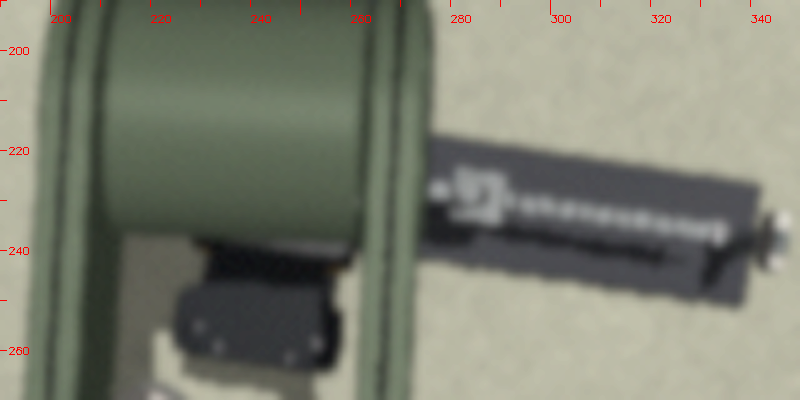

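Wrist view: coil hung on horn at (277,143), uprights at row 236, poise block at (277,278), post top at (277,297). Scene: beam end at (250,160), so the beam lies on the -0.12 stop.

```bash
python3 - <<'E'
from h import *
f=load('w7');crop(f,240,225,320,325,7,'w7c',1.8)
print('posttop',planew(f,277.3,297,215),'upr',planew(f,262,236,157),planew(f,295,236,157),'block',planew(f,277.3,278,171))
C=-f['R'].T@f['t'];print(C)
E
```

```text
posttop [525.26763383 -22.6774666  215.        ] upr [515.95046786  17.03292511 157.        ] [549.21694489  11.56695323 157.        ] block [524.738805   -25.87296329 171.        ]
[549.73372532 125.92224005 469.59166442]
```

View pics/w7c.png

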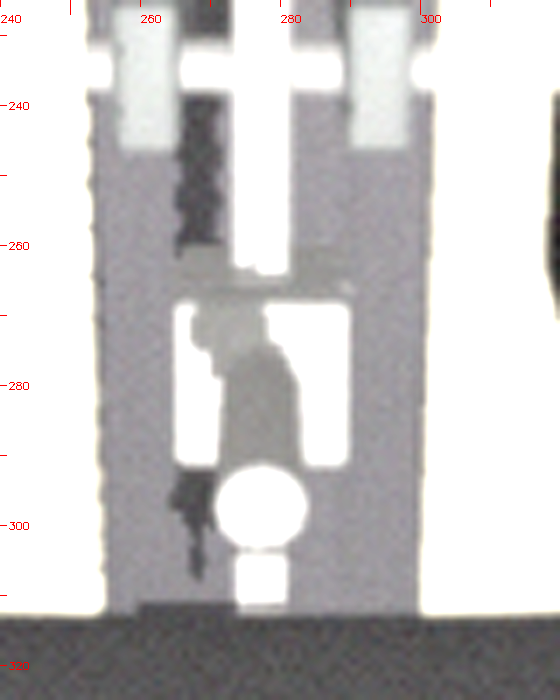

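>>> carry_out(
  claw=[1, 1, 1, 1, 1, 1, 1, 1, 1, 1, 1, 1],
  slide=[
    [-0.002, -0.015, 0],
    [-0.004, -0.03, 0],
    [-0.006, -0.045, 0],
    [-0.0084, -0.055, 0],
    [-0.0084, -0.055, -0.01],
    [-0.0084, -0.055, -0.025],
    [-0.0084, -0.055, -0.045],
    [-0.0084, -0.055, -0.065],
    [-0.0084, -0.055, -0.08],
    [-0.0084, -0.055, -0.092],
    [-0.0084, -0.055, -0.101],
    [-0.0084, -0.055, -0.101],
  ],
  roll=[0, 0, 0, 0, 0, 0, 0, 0, 0, 0, 0, 0],
)

```text
time: 11.4
ee_pos: [528.4, -0.1, 184.7]
orientation: [[0.16, 0.987, -0.005], [0.987, -0.16, 0.001], [0.0, -0.005, -1.0]]
contact_force: [-0.1, -0.6, -1.0]
width: 0.005
```

```bash
python3 - <<'E'
from h import *
f=snap('wrist','w8');crop(f,180,150,380,350,3,'w8',1.8)
f=snap('scene','s8');crop(f,225,130,345,250,6,'s8')
E
```

```text
(no output)
```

View pics/w8.png

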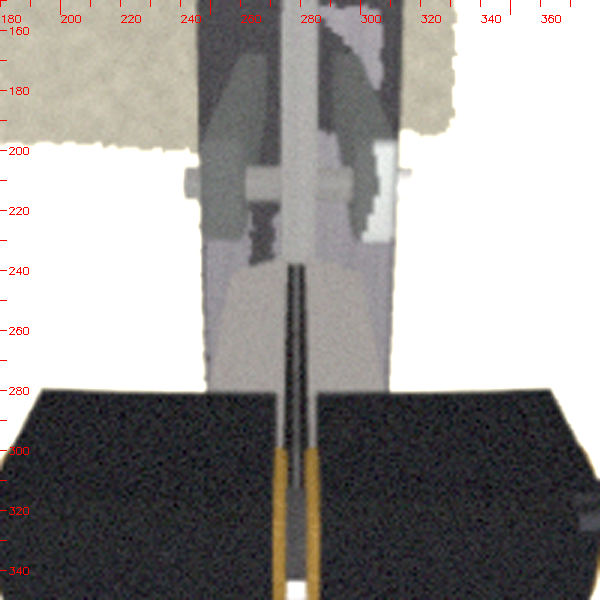

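View pics/s8.png

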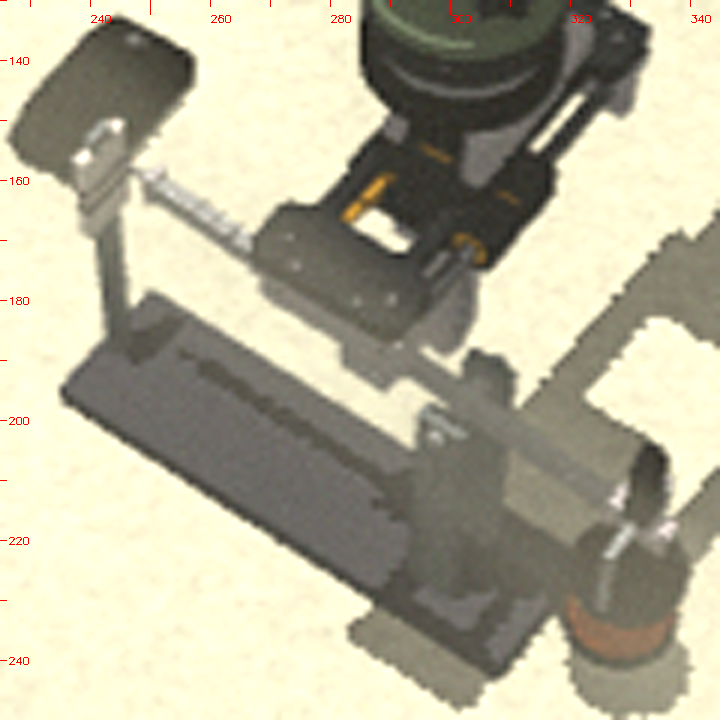

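>>> carry_out(
  claw=[1, 1, 1, 1, 1, 1, 1, 1, 1, 1, 1, 1],
  slide=[
    [-0.0005, -0.003, 0],
    [-0.001, -0.006, 0],
    [-0.0013, -0.008, 0],
    [-0.0016, -0.01, 0],
    [-0.002, -0.0125, 0],
    [-0.0024, -0.015, 0],
    [-0.0028, -0.0175, 0],
    [-0.0032, -0.02, 0],
    [-0.0036, -0.0225, 0],
    [-0.004, -0.025, 0],
    [-0.0044, -0.0275, 0],
    [-0.0048, -0.03, 0],
  ],
  roll=[0, 0, 0, 0, 0, 0, 0, 0, 0, 0, 0, 0],
)

```text
time: 12.5
ee_pos: [525.1, -31.1, 187.3]
orientation: [[0.16, 0.987, -0.0], [0.987, -0.16, 0.0], [0.0, -0.0, -1.0]]
contact_force: [0.8, 1.0, 0.4]
width: 0.005
```

```bash
python3 - <<'E'
from h import *
f=snap('scene','s9');crop(f,225,130,345,250,6,'s9')
E
```

```text
(no output)
```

View pics/s9.png

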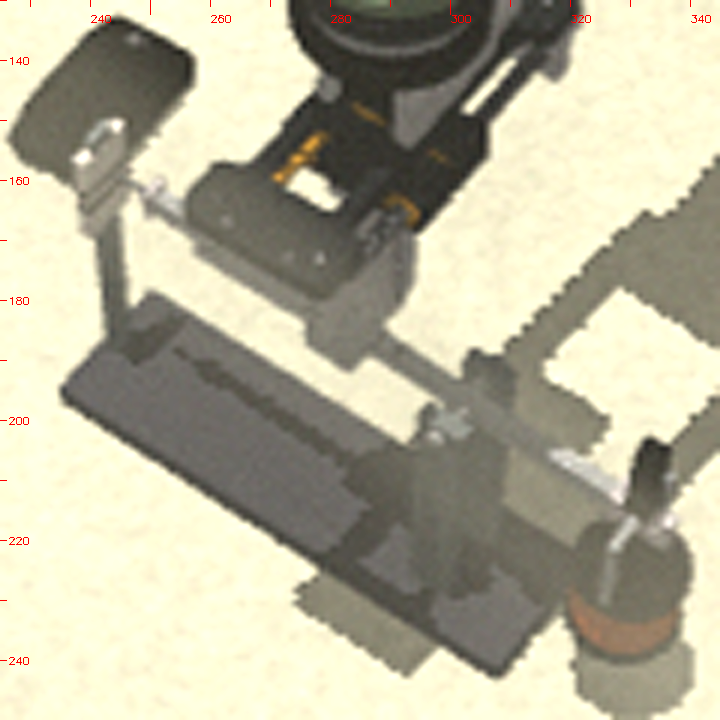

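The beam end moved from (250,160) to about (251,161.5) under the push. Back off 8 mm, let it settle, read it.

>>> carry_out(
  claw=[1, 1, 1, 1, 1, 1, 1, 1, 1, 1, 1, 1],
  slide=[
    [0.0006, 0.004, 0],
    [0.0013, 0.008, 0],
    [0.0013, 0.008, 0],
    [0.0013, 0.008, 0],
    [0.0013, 0.008, 0],
    [0.0013, 0.008, 0],
    [0.0013, 0.008, 0],
    [0.0013, 0.008, 0],
    [0.0013, 0.008, 0],
    [0.0013, 0.008, 0],
    [0.0013, 0.008, 0],
    [0.0013, 0.008, 0],
  ],
  roll=[0, 0, 0, 0, 0, 0, 0, 0, 0, 0, 0, 0],
)

```text
time: 13.55
ee_pos: [526.5, -22.9, 187.5]
orientation: [[0.16, 0.987, 0.0], [0.987, -0.16, 0.0], [0.0, 0.0, -1.0]]
contact_force: [-0.4, 0.2, -0.6]
width: 0.003
```

>>> carry_out(
  claw=[1, 1, 1, 1, 1, 1, 1, 1],
  slide=[
    [0, 0, 0],
    [0, 0, 0],
    [0, 0, 0],
    [0, 0, 0],
    [0, 0, 0],
    [0, 0, 0],
    [0, 0, 0],
    [0, 0, 0],
  ],
  roll=[0, 0, 0, 0, 0, 0, 0, 0],
)

```text
time: 14.22
ee_pos: [526.5, -22.9, 187.5]
orientation: [[0.16, 0.987, 0.0], [0.987, -0.16, -0.0], [-0.0, 0.0, -1.0]]
contact_force: [-0.1, 0.1, 0.6]
width: 0.007
```

```bash
cat >> h.py <<'E'
def endtrack(f,ref):
    # ECC shift of the beam-end patch relative to reference patch, by template match w/ subpixel on upsampled images
    up=8
    t=cv2.resize(ref['image'][150:178,244:258] if False else ref['image'][150:166,245:257],None,fx=up,fy=up,interpolation=cv2.INTER_CUBIC)
    w=cv2.resize(f['image'][144:180,238:266],None,fx=up,fy=up,interpolation=cv2.INTER_CUBIC)
    r=cv2.matchTemplate(w,t,cv2.TM_CCOEFF_NORMED);_,s,_,p=cv2.minMaxLoc(r)
    return p[0]/up+238-245,p[1]/up+144-150,s
E
python3 - <<'E'
from h import *
f=snap('scene','s10');crop(f,225,130,345,250,6,'s10')
ref=load('s7')
for n in ['scene0','s3','s4','s5','s6','s7','s8','s9','s10']: print(n,endtrack(load(n),ref))
E
```

```text
scene0 (0.125, 0.125, 0.7622203230857849)
s3 (0.125, 0.125, 0.7669870853424072)
s4 (0.125, 0.125, 0.7627966403961182)
s5 (-0.75, 2.0, 0.8800198435783386)
s6 (0.0, 0.0, 0.9962724447250366)
s7 (0.0, 0.0, 0.9975103139877319)
s8 (0.0, 0.0, 0.9960293173789978)
s9 (-0.75, 1.375, 0.8862591981887817)
s10 (0.0, 0.0, 0.9959089756011963)
```

View pics/s10.png

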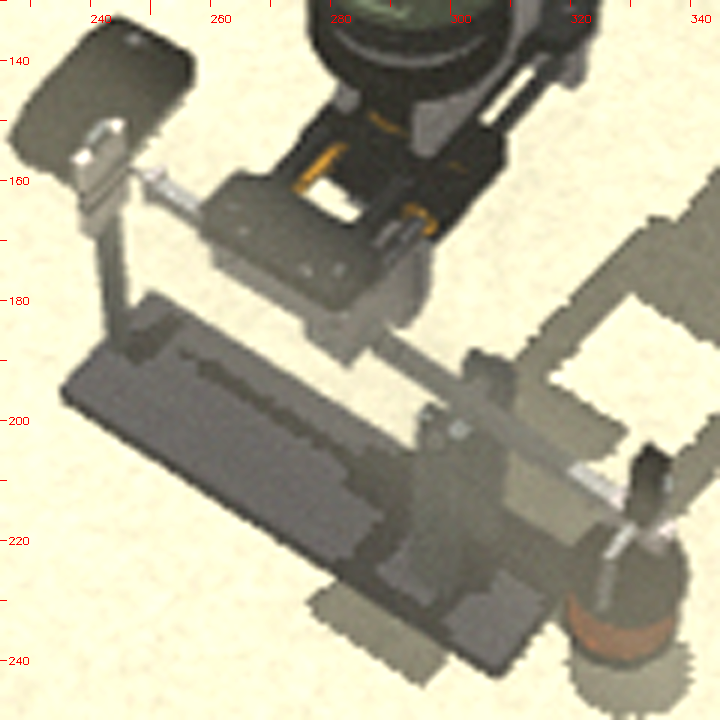

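Still on the -0.12 stop once free. Push another ~10 mm and back off again.

>>> carry_out(
  claw=[1, 1, 1, 1, 1, 1, 1, 1, 1, 1, 1, 1],
  slide=[
    [-0.0006, -0.004, 0],
    [-0.0011, -0.007, 0],
    [-0.0014, -0.009, 0],
    [-0.0018, -0.011, 0],
    [-0.0021, -0.013, 0],
    [-0.0024, -0.015, 0],
    [-0.0027, -0.017, 0],
    [-0.0029, -0.018, 0],
    [-0.0024, -0.015, 0],
    [-0.0016, -0.01, 0],
    [-0.0016, -0.01, 0],
    [-0.0016, -0.01, 0],
  ],
  roll=[0, 0, 0, 0, 0, 0, 0, 0, 0, 0, 0, 0],
)

```text
time: 15.27
ee_pos: [525.0, -32.6, 187.6]
orientation: [[0.159, 0.987, 0.0], [0.987, -0.159, -0.0], [-0.0, 0.0, -1.0]]
contact_force: [-0.1, -0.6, -0.2]
width: 0.005
```

>>> carry_out(
  claw=[1, 1, 1, 1, 1, 1, 1, 1, 1, 1, 1, 1],
  slide=[
    [0, 0, 0],
    [0, 0, 0],
    [0, 0, 0],
    [0, 0, 0],
    [0, 0, 0],
    [0, 0, 0],
    [0, 0, 0],
    [0, 0, 0],
    [0, 0, 0],
    [0, 0, 0],
    [0, 0, 0],
    [0, 0, 0],
  ],
  roll=[0, 0, 0, 0, 0, 0, 0, 0, 0, 0, 0, 0],
)

```text
time: 16.27
ee_pos: [524.9, -32.9, 187.4]
orientation: [[0.16, 0.987, -0.0], [0.987, -0.16, 0.0], [0.0, -0.0, -1.0]]
contact_force: [-1.1, -0.8, -0.2]
width: 0.01
```

```bash
python3 - <<'E'
from h import *
f=snap('scene','s11');crop(f,225,130,345,250,6,'s11')
print(endtrack(f,load('s7')))
E
```

```text
(-0.125, -0.125, 0.9334084987640381)
```

View pics/s11.png

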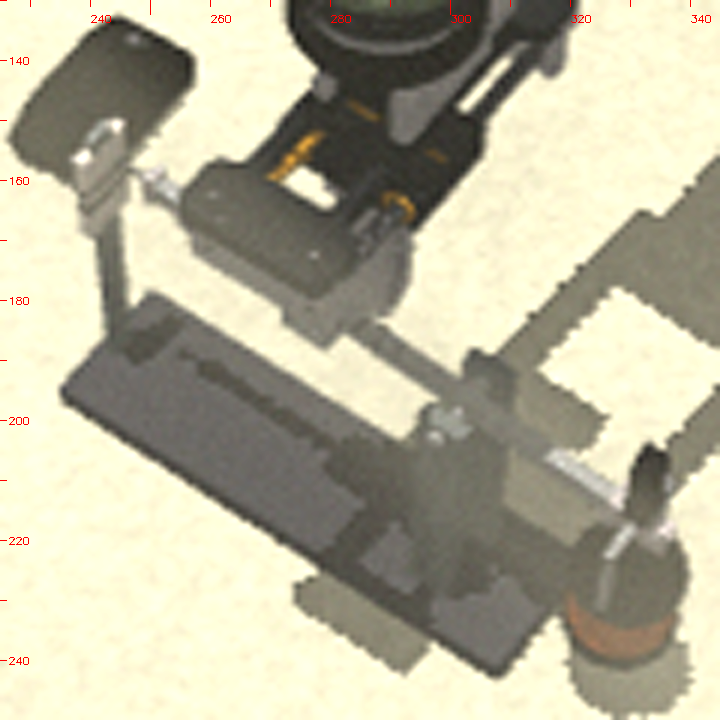

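Still on the stop. Another ~12 mm.

>>> carry_out(
  claw=[1, 1, 1, 1, 1, 1, 1, 1, 1, 1, 1, 1],
  slide=[
    [-0.0006, -0.004, 0],
    [-0.0011, -0.007, 0],
    [-0.0014, -0.009, 0],
    [-0.0018, -0.011, 0],
    [-0.0021, -0.013, 0],
    [-0.0024, -0.015, 0],
    [-0.0027, -0.017, 0],
    [-0.003, -0.019, 0],
    [-0.0032, -0.02, 0],
    [-0.0026, -0.016, 0],
    [-0.0019, -0.012, 0],
    [-0.0019, -0.012, 0],
  ],
  roll=[0, 0, 0, 0, 0, 0, 0, 0, 0, 0, 0, 0],
)

```text
time: 17.32
ee_pos: [523.3, -44.3, 187.7]
orientation: [[0.16, 0.987, 0.0], [0.987, -0.16, -0.0], [0.0, 0.0, -1.0]]
contact_force: [0.2, -0.5, -0.8]
width: 0.005
```

>>> carry_out(
  claw=[1, 1, 1, 1, 1, 1, 1, 1, 1, 1, 1, 1],
  slide=[
    [0, 0, 0],
    [0, 0, 0],
    [0, 0, 0],
    [0, 0, 0],
    [0, 0, 0],
    [0, 0, 0],
    [0, 0, 0],
    [0, 0, 0],
    [0, 0, 0],
    [0, 0, 0],
    [0, 0, 0],
    [0, 0, 0],
  ],
  roll=[0, 0, 0, 0, 0, 0, 0, 0, 0, 0, 0, 0],
)

```text
time: 18.32
ee_pos: [523.0, -44.9, 187.5]
orientation: [[0.16, 0.987, 0.0], [0.987, -0.16, 0.0], [0.0, 0.0, -1.0]]
contact_force: [0.6, 0.7, 0.4]
width: 0.008
```

```bash
python3 - <<'E'
from h import *
f=snap('scene','s12');crop(f,225,130,345,250,6,'s12')
print(endtrack(f,load('s7')))
E
```

```text
(4.25, -6.0, 0.6541261672973633)
```

View pics/s12.png

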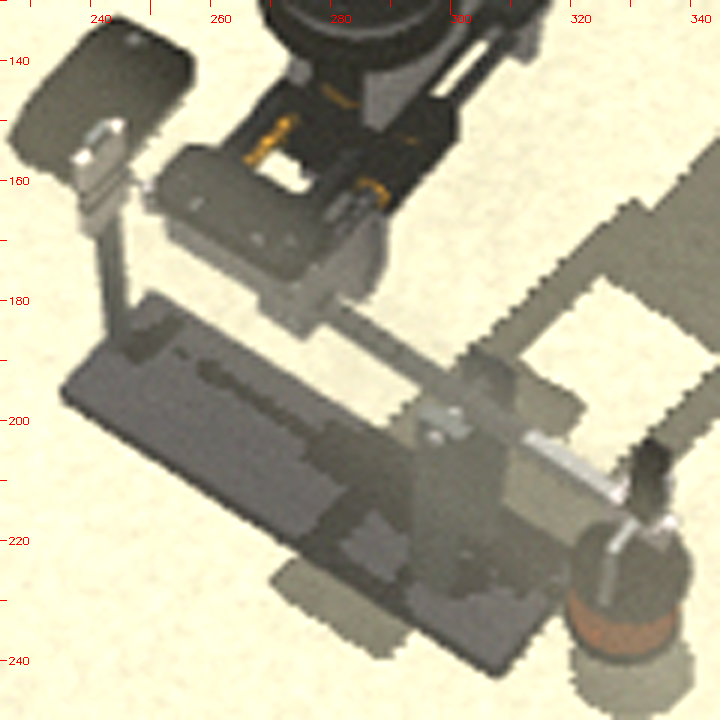

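Beam has come off the stop a little (pointer about (246,160)), but the hand hides the beam end. Raise clear to read.

>>> carry_out(
  claw=[1, 1, 1, 1, 1, 1, 1, 1, 1],
  slide=[
    [0, 0.002, 0.01],
    [0.001, 0.006, 0.03],
    [0.002, 0.012, 0.06],
    [0.004, 0.025, 0.09],
    [0.006, 0.04, 0.1],
    [0.008, 0.05, 0.1],
    [0.008, 0.05, 0.1],
    [0.008, 0.05, 0.1],
    [0.008, 0.05, 0.1],
  ],
  roll=[0, 0, 0, 0, 0, 0, 0, 0, 0],
)

```text
time: 19.12
ee_pos: [529.9, 4.9, 285.6]
orientation: [[0.16, 0.987, -0.004], [0.987, -0.16, 0.0], [-0.001, -0.004, -1.0]]
contact_force: [-0.0, -0.4, -0.3]
width: 0.007
```

```bash
python3 - <<'E'
from h import *
f=snap('scene','s13');crop(f,225,130,345,250,6,'s13')
f=snap('wrist','w13');crop(f,220,90,340,330,3,'w13',1.7)
print(endtrack(f,load('s7')))
E
```

```text
(-7.0, 9.75, 0.3954654335975647)
```

View pics/s13.png

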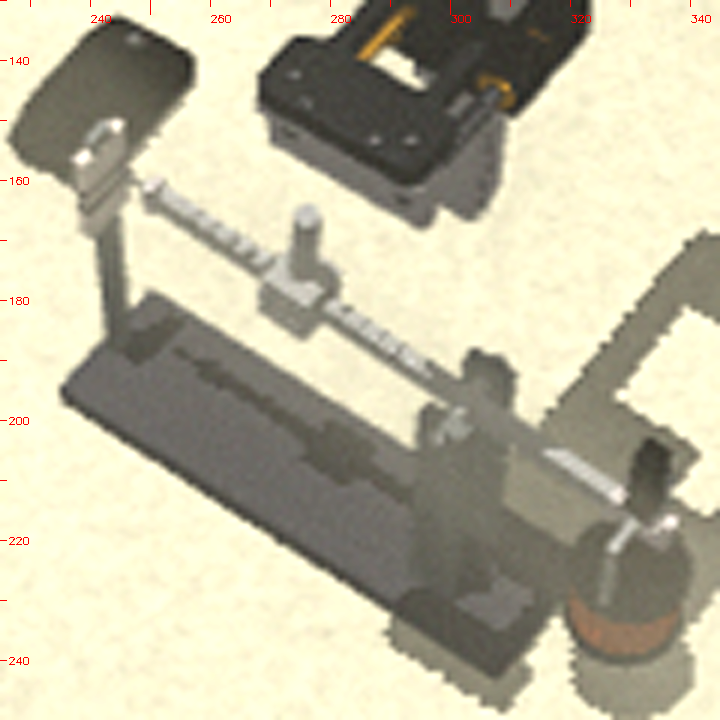

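View pics/w13.png

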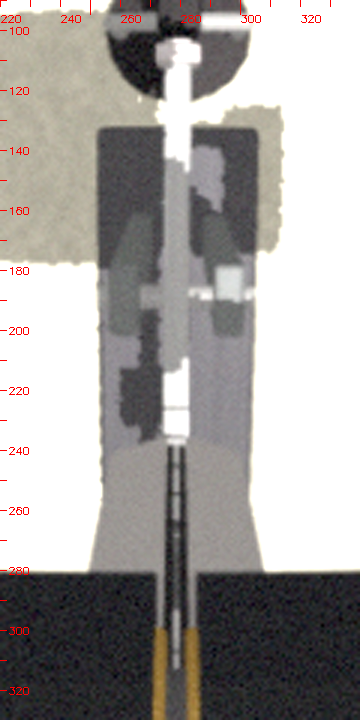

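```bash
cat >> h.py <<'E'
def side(names,out):
    ims=[]
    for n in names:
        im=load(n)['image'][146:178,234:262,::-1];im=cv2.resize(im,None,fx=9,fy=9,interpolation=cv2.INTER_CUBIC)
        for y in range(150,178,5): cv2.line(im,(0,(y-146)*9+4),(8,(y-146)*9+4),(0,0,255),1);cv2.putText(im,str(y),(9,(y-146)*9+8),0,.3,(0,0,255),1)
        ims.append(im)
    cv2.imwrite(f'pics/{out}.png',np.hstack(ims))
def capcent(f):
    # centroid of bright pixels of end cap, columns 247..253
    g=f['image'][150:178,247:253].astype(float)
    return g.sum(2)
E
python3 - <<'E'
from h import *
side(['scene0','s7','s13'],'side13')
E
```

```text
(no output)
```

View pics/side13.png

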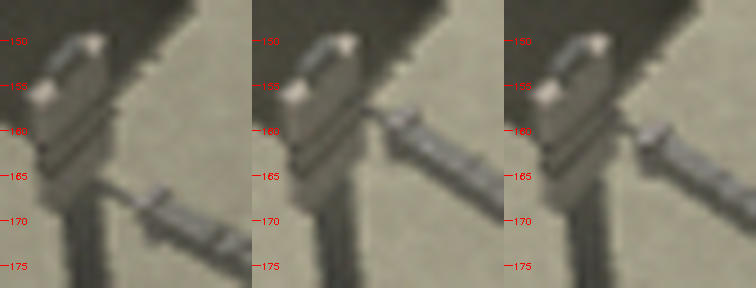

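Beam-end cap row: 167.3 at +0.12, 158.2 at -0.12, now 160.2, giving a tilt of about -0.067. That needs roughly 7 mm more outward.

>>> carry_out(
  claw=[1, 1, 1, 1, 1, 1, 1, 1, 1, 1, 1, 1],
  slide=[
    [-0.003, -0.02, -0.02],
    [-0.006, -0.038, -0.045],
    [-0.0075, -0.047, -0.07],
    [-0.0075, -0.047, -0.09],
    [-0.0075, -0.047, -0.1],
    [-0.0075, -0.047, -0.1],
    [-0.008, -0.05, -0.1],
    [-0.0085, -0.053, -0.1],
    [-0.009, -0.056, -0.1],
    [-0.0094, -0.059, -0.1],
    [-0.0099, -0.062, -0.1],
    [-0.0104, -0.065, -0.1],
  ],
  roll=[0, 0, 0, 0, 0, 0, 0, 0, 0, 0, 0, 0],
)

```text
time: 20.22
ee_pos: [521.1, -60.0, 188.1]
orientation: [[0.16, 0.987, 0.002], [0.987, -0.16, 0.0], [0.0, 0.001, -1.0]]
contact_force: [-0.2, 1.0, 0.3]
width: 0.004
```

>>> carry_out(
  claw=[1, 1, 1, 1, 1, 1, 1, 1, 1, 1, 1, 1],
  slide=[
    [0.0005, 0.003, 0],
    [0.0014, 0.009, 0],
    [0.002, 0.013, 0.01],
    [0.003, 0.02, 0.04],
    [0.005, 0.03, 0.07],
    [0.008, 0.05, 0.1],
    [0.0104, 0.065, 0.1],
    [0.0104, 0.065, 0.1],
    [0.0104, 0.065, 0.1],
    [0.0104, 0.065, 0.1],
    [0.0104, 0.065, 0.1],
    [0.0104, 0.065, 0.1],
  ],
  roll=[0, 0, 0, 0, 0, 0, 0, 0, 0, 0, 0, 0],
)

```text
time: 21.22
ee_pos: [530.2, 4.5, 286.1]
orientation: [[0.161, 0.987, -0.003], [0.987, -0.161, 0.0], [-0.0, -0.003, -1.0]]
contact_force: [0.8, -1.0, -0.6]
width: 0.002
```

>>> carry_out(
  claw=[1, 1, 1, 1, 1, 1, 1, 1, 1],
  slide=[
    [0, 0, 0],
    [0, 0, 0],
    [0, 0, 0],
    [0, 0, 0],
    [0, 0, 0],
    [0, 0, 0],
    [0, 0, 0],
    [0, 0, 0],
    [0, 0, 0],
  ],
  roll=[0, 0, 0, 0, 0, 0, 0, 0, 0],
)

```text
time: 21.97
ee_pos: [531.0, 5.1, 287.5]
orientation: [[0.16, 0.987, 0.0], [0.987, -0.16, -0.0], [0.0, 0.0, -1.0]]
contact_force: [0.1, 0.3, -0.1]
width: 0.004
```

```bash
python3 - <<'E'
from h import *
f=snap('scene','s14');crop(f,225,130,345,250,6,'s14')
side(['s7','s13','s14'],'side14')
E
```

```text
(no output)
```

View pics/side14.png

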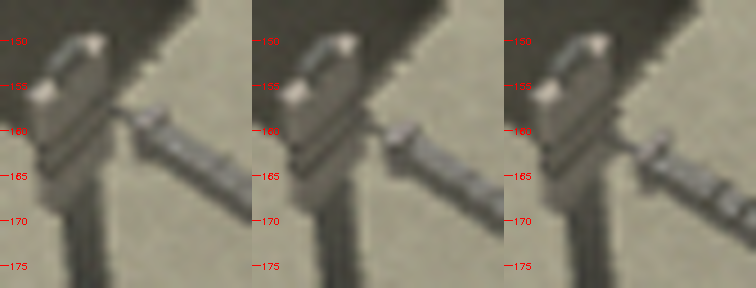

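View pics/s14.png

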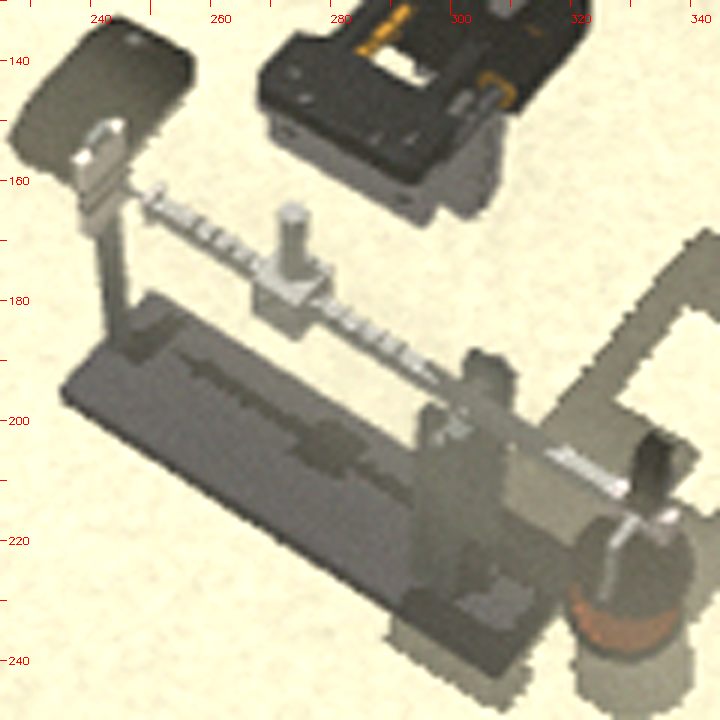

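Cap row is now about 161.5 (level is about 162.75), so the tilt is roughly -0.03. A smaller push of ~5 mm beyond the last finger position.

>>> carry_out(
  claw=[1, 1, 1, 1, 1, 1, 1, 1, 1, 1, 1, 1],
  slide=[
    [-0.003, -0.02, -0.02],
    [-0.006, -0.038, -0.045],
    [-0.008, -0.05, -0.07],
    [-0.0083, -0.052, -0.09],
    [-0.0083, -0.052, -0.1],
    [-0.0083, -0.052, -0.1],
    [-0.0088, -0.055, -0.1],
    [-0.0093, -0.058, -0.1],
    [-0.0098, -0.061, -0.1],
    [-0.0102, -0.064, -0.1],
    [-0.0107, -0.067, -0.1],
    [-0.0112, -0.07, -0.1],
  ],
  roll=[0, 0, 0, 0, 0, 0, 0, 0, 0, 0, 0, 0],
)

```text
time: 23.02
ee_pos: [520.3, -65.0, 188.1]
orientation: [[0.16, 0.987, 0.001], [0.987, -0.16, 0.0], [0.0, 0.001, -1.0]]
contact_force: [0.4, 0.4, 0.3]
width: 0.004
```

>>> carry_out(
  claw=[1, 1, 1, 1, 1, 1, 1, 1, 1, 1, 1, 1],
  slide=[
    [0.0005, 0.003, 0],
    [0.0014, 0.009, 0],
    [0.002, 0.013, 0.01],
    [0.003, 0.02, 0.04],
    [0.005, 0.03, 0.07],
    [0.008, 0.05, 0.1],
    [0.0112, 0.07, 0.1],
    [0.0112, 0.07, 0.1],
    [0.0112, 0.07, 0.1],
    [0.0112, 0.07, 0.1],
    [0.0112, 0.07, 0.1],
    [0.0112, 0.07, 0.1],
  ],
  roll=[0, 0, 0, 0, 0, 0, 0, 0, 0, 0, 0, 0],
)

```text
time: 24.02
ee_pos: [530.3, 4.5, 286.4]
orientation: [[0.161, 0.987, -0.002], [0.987, -0.161, 0.0], [-0.0, -0.002, -1.0]]
contact_force: [-0.4, 0.0, -0.1]
width: 0.004
```

>>> carry_out(
  claw=[1, 1, 1, 1, 1, 1, 1, 1, 1, 1, 1, 1],
  slide=[
    [0, 0, 0],
    [0, 0, 0],
    [0, 0, 0],
    [0, 0, 0],
    [0, 0, 0],
    [0, 0, 0],
    [0, 0, 0],
    [0, 0, 0],
    [0, 0, 0],
    [0, 0, 0],
    [0, 0, 0],
    [0, 0, 0],
  ],
  roll=[0, 0, 0, 0, 0, 0, 0, 0, 0, 0, 0, 0],
)

```text
time: 25.02
ee_pos: [531.0, 5.1, 287.4]
orientation: [[0.16, 0.987, -0.0], [0.987, -0.16, -0.0], [-0.0, -0.0, -1.0]]
contact_force: [-0.6, 0.2, 0.1]
width: 0.004
```

```bash
cat >> h.py <<'E'
def pat(f,ref,r0,r1,c0=246,c1=256,up=10):
    t=cv2.resize(ref['image'][r0:r1,c0:c1],None,fx=up,fy=up,interpolation=cv2.INTER_CUBIC)
    w=cv2.resize(f['image'][150:178,c0-3:c1+3],None,fx=up,fy=up,interpolation=cv2.INTER_CUBIC)
    r=cv2.matchTemplate(w,t,cv2.TM_CCOEFF_NORMED);_,s,_,p=cv2.minMaxLoc(r)
    return round(p[0]/up-3,2),round(p[1]/up+150-r0,2),round(float(s),3)
E
python3 - <<'E'
from h import *
f=snap('scene','s15')
side(['s14','s15','scene0'],'side15')
for n in ['scene0','s7','s13','s14','s15']: print(n,pat(load(n),load('s14'),158,168),pat(load(n),load('s15'),158,168))
E
```

```text
scene0 (0.5, 5.4, 0.875) (0.2, 4.3, 0.886)
s7 (0.5, -3.0, 0.9) (0.6, -3.8, 0.864)
s13 (0.3, -1.7, 0.92) (0.4, -2.6, 0.92)
s14 (0.0, 0.0, 0.995) (0.0, -0.9, 0.952)
s15 (0.0, 1.0, 0.954) (0.0, 0.0, 0.996)
```

View pics/side15.png

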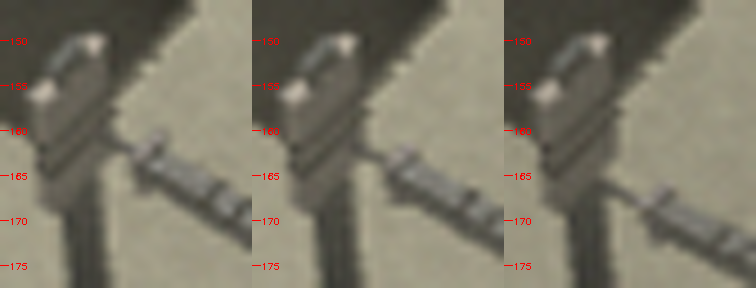

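Cap match puts s15 at (-3.8, +4.3) px from the two stop pictures, so tilt is about -0.007, near level. I'll verify independently with the wrist camera looking at the index plate from the side.

>>> carry_out(
  claw=[1, 1, 1, 1, 1, 1, 1, 1, 1, 1, 1, 1],
  slide=[
    [0.015, -0.02, 0],
    [0.03, -0.04, 0],
    [0.045, -0.06, 0],
    [0.06, -0.08, 0],
    [0.08, -0.1, 0],
    [0.095, -0.125, 0],
    [0.115, -0.15, 0],
    [0.13, -0.175, 0],
    [0.145, -0.195, 0],
    [0.16, -0.215, 0],
    [0.169, -0.23, 0],
    [0.169, -0.23, 0],
  ],
  roll=[0, 0, 0, 0, 0, 0, 0, 0, 0, 0, 0, 0],
)

```text
time: 26.07
ee_pos: [700.6, -228.3, 285.7]
orientation: [[0.163, 0.987, -0.001], [0.987, -0.163, -0.001], [-0.001, -0.001, -1.0]]
contact_force: [-1.7, 0.7, -1.6]
width: 0.004
```

>>> carry_out(
  claw=[1, 1, 1, 1, 1, 1, 1],
  slide=[
    [0, 0, -0.02],
    [0, 0, -0.04],
    [0, 0, -0.06],
    [0, 0, -0.08],
    [0, 0, -0.095],
    [0, 0, -0.1],
    [0, 0, -0.1],
  ],
  roll=[0, 0, 0, 0, 0, 0, 0],
)

```text
time: 26.65
ee_pos: [698.6, -223.5, 185.2]
orientation: [[0.16, 0.987, -0.004], [0.987, -0.16, 0.002], [0.001, -0.004, -1.0]]
contact_force: [-0.6, -1.0, -0.7]
width: 0.009
```

```bash
python3 - <<'E'
from h import *
f=snap('wrist','w16');cv2.imwrite('pics/w16.png',f['image'][:,:,::-1])
print([projw(f,(500,-182,z)) for z in (140,150,160,178)])
f=snap('scene','s16');crop(f,225,130,345,250,6,'s16');print(pat(f,load('s15'),158,168))
E
```

```text
[(np.float64(47.29063351285501), np.float64(212.89599615326512)), (np.float64(40.51470181181065), np.float64(216.04175754253123)), (np.float64(33.42641140300668), np.float64(219.37168351825946)), (np.float64(19.838601882124635), np.float64(225.86978618876378))]
(-0.1, -0.3, 0.883)
```

View pics/w16.png

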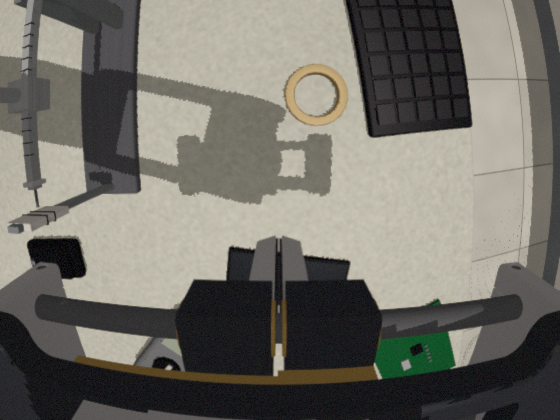

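View pics/s16.png

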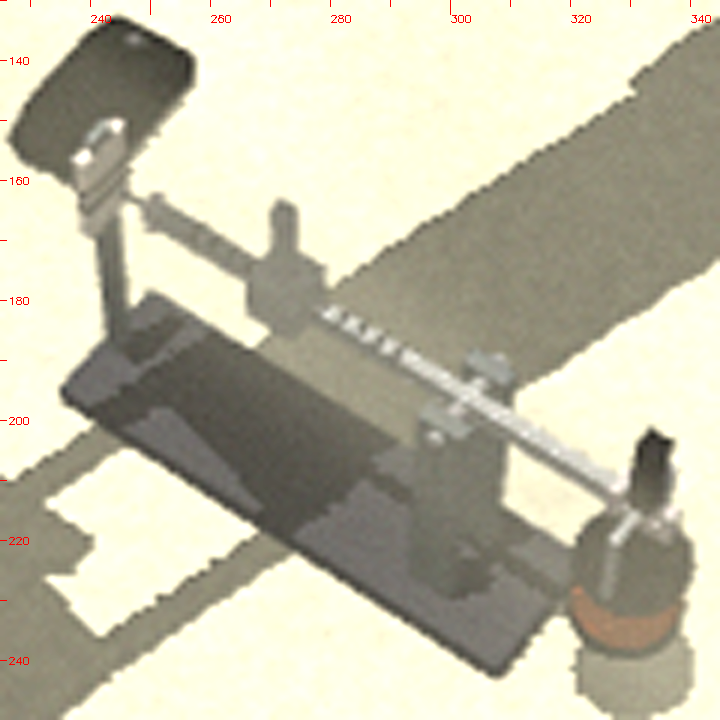

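Plate, its two lines and the pointer are in the wrist view near (20–65, 190–230); zooming.

```bash
python3 - <<'E'
from h import *
crop(load('w16'),0,160,80,240,9,'w16c',2)
E
```

```text
(no output)
```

View pics/w16c.png

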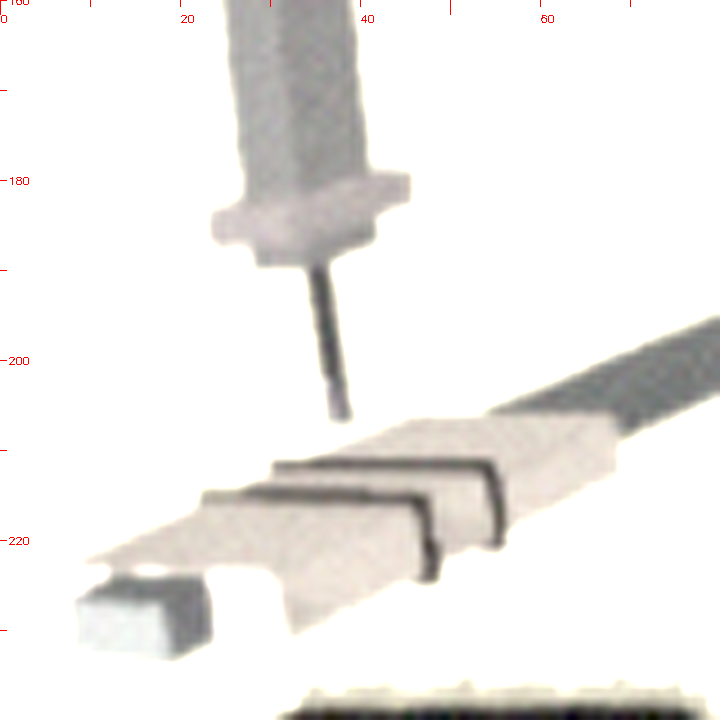

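The pointer's tip is at (37.5,206.5), and its line meets the plate face at about (39.3,213.6). The line mid-points there are (34.5,215.3) and (42,212), so it points almost midway (about -0.007 rad), matching the scene reading. One final stillness check, then hand in.

>>> carry_out(
  claw=[1, 1, 1, 1, 1, 1, 1, 1, 1, 1, 1, 1],
  slide=[
    [0, 0, 0],
    [0, 0, 0],
    [0, 0, 0],
    [0, 0, 0],
    [0, 0, 0],
    [0, 0, 0],
    [0, 0, 0],
    [0, 0, 0],
    [0, 0, 0],
    [0, 0, 0],
    [0, 0, 0],
    [0, 0, 0],
  ],
  roll=[0, 0, 0, 0, 0, 0, 0, 0, 0, 0, 0, 0],
)

```text
time: 27.75
ee_pos: [700.0, -224.9, 187.4]
orientation: [[0.16, 0.987, -0.0], [0.987, -0.16, 0.0], [0.0, -0.0, -1.0]]
contact_force: [0.3, 0.0, 0.1]
width: 0.005
```

```bash
python3 - <<'E'
from h import *
f=snap('wrist','w17');crop(f,0,160,80,240,9,'w17c',2)
E
```

View pics/w17c.png

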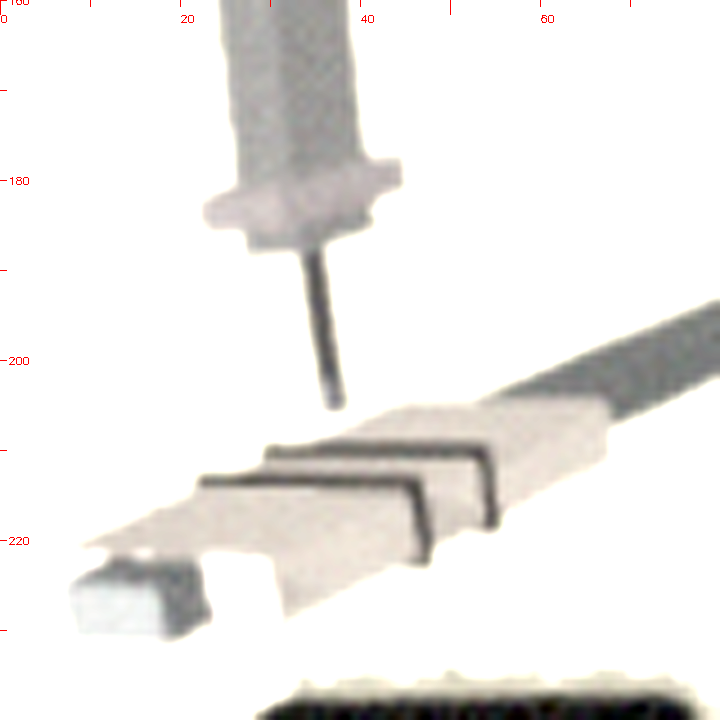

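The pointer still stands midway: its line extends to (38.2,211.7), and the midpoint of the two lines is (37.5,211.7).

```bash
python3 - <<'E'
from workcell import ctrl
print(ctrl.hand_in())
E
```

```text
the job is handed in; nothing more can be done
None
```

The coil hangs by its stirrup on the horn, released, and the beam rests level by itself. I handed in at about 28 s with the robot touching nothing.

I gripped the coil by its post with 12 N, threaded the stirrup over the horn, lowered it onto the seat and let go. I then nudged the poise outward by its post in five pushes with shut fingertips, reading the beam after each one.

- **Level:** the scene camera put the tilt at about -0.007 rad. The wrist camera, looking at the index plate from the side, showed the pointer midway between the two lines. A second wrist picture 1 s later agreed.
- **Forces:** no reading after a move on the scale passed about 2 N. I only saw the force at the end of each move, not the peaks in between. One 4.8 N reading came as the grip closed on the coil, while it was still on the desk.
- **Cameras:** the scene and top views disagreed by about 5 mm at first, so I used wrist-camera measurements for the grasp and for lining up on the beam.
- **Not checked:** I did not compare the other things on the desk before and after. No move went near them, and nothing looked displaced in the pictures I took.

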